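Change over the roll-top bin on the pastry bench

ROBOT

A 7-joint arm with a two-finger parallel gripper is mounted at the origin on the work surface. World frame = base frame: x ahead of the robot, y to its left, z up, the work surface at z = 0. Lengths are in m, angles in rad, forces in N, time in s.
With the tool pointing down it reaches from about 0.35 to 0.9 m from the base axis. Payload 8.1 kg.
Tool frame: the origin (TCP) lies midway between the tips of the shut fingers; the grasp point (between the pads) lies 19 mm behind it; z points along the fingers, x is the direction in which the jaws open and shut, and the axes are right-handed (so a half turn about z gives the same grasp; the last joint's range is limited). The gripper opens to 92 mm and grips with 3 to 60 N. Pads are 19 mm wide; open, the fingers measure 130 mm over their backs; the gripper's body (75 mm by 190 mm) begins 47 mm behind the grasp point.
Start: joints at [1.115, 0.434, 0.025, 1.573, -0.012, 1.134, -0.075], TCP at [0.216, -0.587, 0.227] pointing down, gripper open.
Joint ranges: [-2.62, 2.62], [-0.44, 2.09], [-1.27, 1.32], [0.08, 2.57], [-1.32, 4.46], [0.12, 2], [-2.74, 2.74]. Speed limits (rad/s): [2.22, 2.22, 3.01, 3.01, 3.14, 3.14, 3.14].

INTERFACE

Orientations are given as a rotation vector (axis times angle).
In Python, from cell import arm gives the robot as it stands. The module is installed in compiled form; this text tells all that it offers.
- The arm moves only by the tool play_rows, never from a script. Its argument "motion" is a list of rows, each a list of 7 numbers: the gripper's target within -1 to 1 (fully open at 1, half-way at 0, shut at -1), then the shift along the tool's x, y, z in mm, then the turn, a rotation vector about the tool's x, y, z in rad. In form: [[claw, tx, ty, tz, ax, ay, az], ...]. A call has 1 to 10 rows; each row is the pose to reach, as a shift and turn from the pose measured when the call began, along the tool's axes at that moment; what a row does not reach only later rows make up. A row lasts 1/10 s, in which the tool goes at most 50 mm and 8.59 degrees, less where a joint would pass 70% of its speed; a pose out of reach is approached as far as the arm can. A call with a gripper value outside its range is refused whole. The fingers move at their own pace and stop on an object; "force" is the grip in N (left out, the last holds). Time passes only in rows, so rows that repeat a pose let the fingers close. It gives the time, the measured TCP pose, the force and the opening at its end, in the units of the state.
- arm.observe(): the state, without advancing time (a new reading comes with each control period).
- arm.get_image(name): name is "scene" or "side" or "wrist"; returns a dict with "img" (480x640x3 uint8, blue, green, red), "depth" (480x640 float32, m along the optical axis (not along the pixel's ray), 0 where there is no reading), "K" (3x3 intrinsics, pixels), "rvec" (rotation vector, rad) and "tvec" (3), from world to camera coordinates, as OpenCV has them. Camera axes: x right, y down, z forward; pixel columns grow to the right and rows downward; lengths in m; the calibration is good to about 2 mm. A picture is of the moment at which its call begins.
- arm.sign_off(): hands the job in, once; it reports no verdict.
Trained networks look in a picture, given as the dict that the camera call returned (one of the last four; its "shot" number tells which), for a name from the list of things; names that differ only in an ending like _2 or _b are one class to them, and where a whole thing is asked for, a point or a joint stands for the part that bears it (a point fixed in the world has none). Each returns a list of dicts, best first, with "score" (0 to 1); they miss things now and then, are a little off and sometimes report something else, mostly with a low value. They report only what shows in the picture. A call takes as long as a camera call.
- arm.look_for(picture, query): "box" ([left, top, width, height] as shares, 0 to 1, of the picture: columns of its width, rows of its height, round what is visible of it).
The state is a dict: "clock": time; "joints": joint angles; "dq": joint speeds; "joint_efforts": joint torques, N m; "position": TCP position; "ee_rot": TCP orientation; "force": force on the tool from outside, world axes, zero at the start; "ft_torque": the same for the moment, N m; "width": opening from 0.0 (shut) to 1.0 (fully open).
Only numpy, scipy, OpenCV 4.12 (cv2) and the standard library are available. Lean on these libraries where they do the work, as an engineer would, in place of code of your own. Each camera call takes 0.05 s, during which the arm holds its last target. There are 200 camera calls.

TASK

Roll the bin's slatted cover fully open, lift the copper pot by its handle off the trivet inside and stand it in the middle of the round cork mat on the bench, keeping it upright all the way. Put all the lidded loaf tins from the bench into the bin, each standing upright on the bin's own floor (not on the trivet or on one another), and only when everything is in place roll the cover fully shut. Leave the tub, bowl and flour dredger where they are.

Things in the scene. Friction and masses are not known exactly. Their poses are not given: they have to be found in the camera images.
- bin_floor (a point): roll-top bin, steel, fixed, 340 deep (x) x 420 wide (y) x 200 high. Point: on its inner floor (8 mm above the bench) right below the roll axis; x to the bin's back, y to its left seen from the robot, z up. Inside: y -200..200, from the front sill (x = -160, top 54 mm above this point) to the back (x = 165). With the cover open the front half (x -160..-10) is open from above.
- roll_axis (a point): middle of the cover's roll axis, which runs along the bin's y, 22 mm above bin_floor; same axes. The bin's side walls are half discs of radius 168 about it, 10 thick, outside y = +-200; the rear half of the bin stays under a fixed hood of the same radius.
- cover (a joint): curved slatted (tambour) cover, outer radius 160, rolls about the axis: 0 = shut, 1.31 rad = fully open (end stops at both). It opens upwards and backwards under the hood, and stays where it is left; it takes about 3 to 7 N at the handle. It may start slightly open.
- cover_handle (a point): middle of the cover's black bar handle: round bar 12 thick, 120 long along the bin's y, a stand-off at each end, centre 45 mm out from the cover, 205 mm from the roll axis. At joint 0 it is at the front, 35 degrees above the level through the axis; open at 110 degrees: on top, a little behind the axis. It moves and turns with the cover.
- trivet_top (a point): round dark steel trivet, 90 across, 18 high, fixed on the bin floor near the bin's right (-y) end. Point: centre of its top.
- pot_center (a point): lidded copper pot, 76 across, body 66 high, with a fixed stirrup handle of round 10 mm bar over it, 113 high overall, 0.4 kg; stands on the trivet. Point: on its axis 56 mm above its underside. The handle's top bar runs along the pot's y, is straight for 54 mm, and its centre is 52 mm above this point; z is up.
- mat_top (a point): round cork mat, 124 across, 4 thick, fixed on the bench. Point: centre of its top.
- tin1_center (a point): lidded steel loaf tin, 90 long (its x) x 44 wide (its y) x 44 high, with an upright wooden bar grip on the lid, 48 long (x), 12 thick (y), 34 high, so 78 high overall; 0.2 kg. Point: the tin's centre, 39 mm above its underside (the middle of the bar is 22 mm higher). z is up when it stands. The lid is fixed on. May be absent. All tins are alike.
- tin2_center (a point): lidded steel loaf tin, 90 long (its x) x 44 wide (its y) x 44 high, with an upright wooden bar grip on the lid, 48 long (x), 12 thick (y), 34 high, so 78 high overall; 0.2 kg. Point: the tin's centre, 39 mm above its underside (the middle of the bar is 22 mm higher). z is up when it stands. The lid is fixed on. May be absent. All tins are alike.
- tin3_center (a point): lidded steel loaf tin, 90 long (its x) x 44 wide (its y) x 44 high, with an upright wooden bar grip on the lid, 48 long (x), 12 thick (y), 34 high, so 78 high overall; 0.2 kg. Point: the tin's centre, 39 mm above its underside (the middle of the bar is 22 mm higher). z is up when it stands. The lid is fixed on. May be absent. All tins are alike.
- tin4_center (a point): lidded steel loaf tin, 90 long (its x) x 44 wide (its y) x 44 high, with an upright wooden bar grip on the lid, 48 long (x), 12 thick (y), 34 high, so 78 high overall; 0.2 kg. Point: the tin's centre, 39 mm above its underside (the middle of the bar is 22 mm higher). z is up when it stands. The lid is fixed on. May be absent. All tins are alike.
- tub: bystander: white plastic tub, loose; origin at the centre of its underside. Leave alone.
- bowl: bystander: steel bowl, loose; origin at the centre of its underside. Leave alone.
- dredger: bystander: flour dredger, loose; origin at the centre of its underside. Leave alone.

How it is judged:
On the way, in this order (a step that is already met when the one before it is completed fails the run):
1. the cover is rolled fully open (value of joint cover above 1.22 rad), for 0.2 s.
2. with the cover still open, the pot stands on the mat and every tin stands on the bin floor (horizontal distance between pot_center and mat_top below 0.03 m and z of pot_center in the frame of mat_top between 0.05 and 0.062 m and angle between pot_center's own z axis and vertical below 0.12 rad and x of tin1_center in the frame of bin_floor between -0.16 and 0.16 m and y of tin1_center in the frame of bin_floor between -0.2 and 0.2 m and z of tin1_center in the frame of bin_floor between 0.03 and 0.047 m and angle between each of tin1_center, tin2_center, tin3_center, tin4_center's own z axis and vertical below 0.15 rad and x of tin2_center in the frame of bin_floor between -0.16 and 0.16 m and y of tin2_center in the frame of bin_floor between -0.2 and 0.2 m and z of tin2_center in the frame of bin_floor between 0.03 and 0.047 m and x of tin3_center in the frame of bin_floor between -0.16 and 0.16 m and y of tin3_center in the frame of bin_floor between -0.2 and 0.2 m and z of tin3_center in the frame of bin_floor between 0.03 and 0.047 m and x of tin4_center in the frame of bin_floor between -0.16 and 0.16 m and y of tin4_center in the frame of bin_floor between -0.2 and 0.2 m and z of tin4_center in the frame of bin_floor between 0.03 and 0.047 m and value of joint cover above 1.1 rad), for 0.3 s.
At the end, for the whole second after the job is handed in: The cover is shut (within 0.06 rad); the pot stands upright on the mat within 30 mm of its centre; every tin present stands upright (within 0.15 rad) on the bin's floor, inside the bin (horizontal distance between pot_center and mat_top below 0.03 m and z of pot_center in the frame of mat_top between 0.05 and 0.062 m and angle between pot_center's own z axis and vertical below 0.12 rad and x of tin1_center in the frame of bin_floor between -0.16 and 0.16 m and y of tin1_center in the frame of bin_floor between -0.2 and 0.2 m and z of tin1_center in the frame of bin_floor between 0.03 and 0.047 m and angle between each of tin1_center, tin2_center, tin3_center, tin4_center's own z axis and vertical below 0.15 rad and x of tin2_center in the frame of bin_floor between -0.16 and 0.16 m and y of tin2_center in the frame of bin_floor between -0.2 and 0.2 m and z of tin2_center in the frame of bin_floor between 0.03 and 0.047 m and x of tin3_center in the frame of bin_floor between -0.16 and 0.16 m and y of tin3_center in the frame of bin_floor between -0.2 and 0.2 m and z of tin3_center in the frame of bin_floor between 0.03 and 0.047 m and x of tin4_center in the frame of bin_floor between -0.16 and 0.16 m and y of tin4_center in the frame of bin_floor between -0.2 and 0.2 m and z of tin4_center in the frame of bin_floor between 0.03 and 0.047 m and value of joint cover below 0.06 rad); the robot touches nothing.
It fails at once if the pot is tipped more than about 35 degrees (angle between pot_center's own z axis and vertical above 0.6 rad).
It fails at once if the white plastic tub is disturbed (moved more than 50 mm) (distance of tub from where it was at the start of the episode above 0.05 m).
It fails at once if the steel bowl is disturbed (moved more than 50 mm) (distance of bowl from where it was at the start of the episode above 0.05 m).
It fails at once if the flour dredger is disturbed (moved more than 50 mm) (distance of dredger from where it was at the start of the episode above 0.05 m).
Of tin1, tin2, tin3, tin4 only 2 to 4 are there at a start; the rules pass over those that are not, and their reading is None.
At some moment in a run one of tin1, tin2, tin3, tin4 may be knocked a few centimetres aside while the robot is not near it.
It also fails if it takes over 210 s, if anything falls off the work surface, if the arm or the gripper's body presses on something with over 40 N, if the wrist force passes 120 N, or if a joint passes its speed limit or range.

## Working session

There is one attempt and no reset: what is moved stays moved. The work goes in short steps, Python scripts to look and compute and a tool call to move; the robot and the scene stay as the last step left them, time stands still between calls to the robot, and variables do not carry over. Pictures are saved under pics/ and viewed, on a budget of 14 in all, crops included, one or two more only if the job needs it, and the job is handed in when it is done.

Besides the shell and the picture viewer there is one more tool, called in YAML: its name, and indented under it one key for each argument. play_rows: Moves the arm, as the interface text tells. Its arguments: {"type":"object","properties":{"motion":{"type":"array"},"force":{"type":"number"}},"required":["motion"]}

```bash
mkdir -p pics; cat > h.py <<'E'
import numpy as np, cv2
from cell import arm
R=lambda v: cv2.Rodrigues(np.array(v,float))[0]
def world(p):
    d=p["depth"];K=p["K"];v,u=np.mgrid[:480,:640]
    c=np.stack([(u-K[0,2])/K[0,0]*d,(v-K[1,2])/K[1,1]*d,d],-1)
    w=(c-np.ravel(p["tvec"]))@R(p["rvec"])
    w[d<=0]=np.nan
    return w
def pix(p,X):
    return cv2.projectPoints(np.array(X,float).reshape(-1,1,3),np.array(p["rvec"],float),np.array(p["tvec"],float),p["K"],None)[0][:,0]
def st():
    s=arm.observe(); print({k:np.round(s[k],3).tolist() for k in("clock","joints","position","ee_rot","force","width")}); print(np.round(R(s["ee_rot"]),3).tolist()); return s
E
python3 - <<'E'
from h import *
st()
for n in("scene","side"):
    p=arm.get_image(n); w=world(p); np.save(n+"_w.npy",w)
    print(n,"cam at",(-R(p["rvec"]).T@np.ravel(p["tvec"])).round(3))
    im=p["img"].copy()
    for q in("cover","cover_handle","pot_center","mat_top","tin1_center","tub","bowl","dredger","trivet_top"):
        for r in arm.look_for(p,q)[:5]:
            if r["score"]<.3: continue
            x,y,a,b=np.array(r["box"])*[640,480,640,480]
            c=w[int(y):int(y+b)+1,int(x):int(x+a)+1].reshape(-1,3)
            print(q,round(r["score"],2),[int(t) for t in(x,y,a,b)],"c",w[int(y+b/2),int(x+a/2)].round(3),"zmax",np.nanpercentile(c[:,2],98).round(3))
            cv2.rectangle(im,(int(x),int(y)),(int(x+a),int(y+b)),(0,255,0),1)
            cv2.putText(im,q[:5],(int(x),int(y)-2),0,.4,(0,0,255),1)
    cv2.imwrite(f"pics/{n}0.png",im)
E
```

```text
{'clock': 0.0, 'joints': [1.115, 0.435, 0.025, 1.574, -0.012, 1.134, -0.075], 'position': [0.216, -0.586, 0.226], 'ee_rot': [-2.576, 1.797, 0.002], 'force': [-0.474, -0.731, 0.892], 'width': 1.0}
[[0.345, -0.938, -0.001], [-0.938, -0.345, 0.001], [-0.002, 0.0, -1.0]]
scene cam at [ 0.861 -0.011  1.281]
cover 0.65 [309, 203, 167, 76] c [0.55  0.178 0.178] zmax 0.202
cover_handle 0.75 [310, 199, 171, 82] c [0.548 0.185 0.178] zmax 0.202
mat_top 0.8 [192, 201, 48, 39] c [ 0.442 -0.287  0.001] zmax 0.009
tin1_center 0.6 [473, 150, 32, 39] c [0.335 0.453 0.114] zmax 0.114
tin1_center 0.56 [240, 246, 29, 36] c [ 0.587 -0.162  0.083] zmax 0.08
tub 0.7 [256, 302, 34, 29] c [ 0.709 -0.115  0.007] zmax 0.063
bowl 0.86 [136, 254, 39, 41] c [ 0.598 -0.438  0.005] zmax 0.048
dredger 0.84 [473, 151, 32, 34] c [0.326 0.456 0.107] zmax 0.114
side cam at [0.287 0.253 1.064]
cover 0.83 [127, 182, 211, 195] c [0.551 0.191 0.178] zmax 0.201
cover_handle 0.56 [129, 186, 207, 191] c [0.549 0.196 0.179] zmax 0.201
cover_handle 0.3 [358, 137, 24, 37] c [ 0.559 -0.265  0.066] zmax 0.079
pot_center 0.71 [102, 156, 243, 237] c [0.57  0.197 0.183] zmax 0.2
pot_center 0.63 [380, 168, 52, 42] c [ 0.447 -0.287  0.003] zmax 0.008
mat_top 0.68 [379, 170, 50, 41] c [ 0.447 -0.278  0.006] zmax 0.008
tin1_center 0.92 [317, 172, 36, 32] c [ 0.571 -0.149  0.048] zmax 0.079
tin1_center 0.34 [372, 93, 41, 35] c [ 0.618 -0.444  0.011] zmax 0.047
tub 0.65 [265, 141, 31, 39] c [ 0.741 -0.128  0.004] zmax 0.202
bowl 0.84 [374, 94, 41, 37] c [ 0.612 -0.44   0.013] zmax 0.047
dredger 0.83 [206, 454, 35, 25] c [0.325 0.452 0.11 ] zmax 0.113
trivet_top 0.4 [378, 169, 51, 41] c [ 0.451 -0.279  0.004] zmax 0.008
```

View pics/scene0.png

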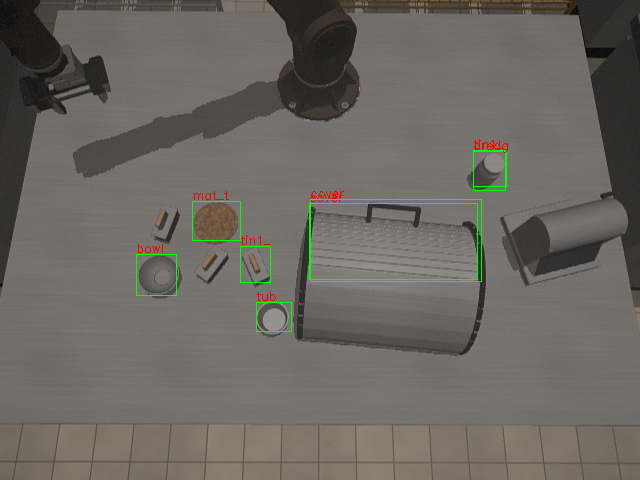

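View pics/side0.png

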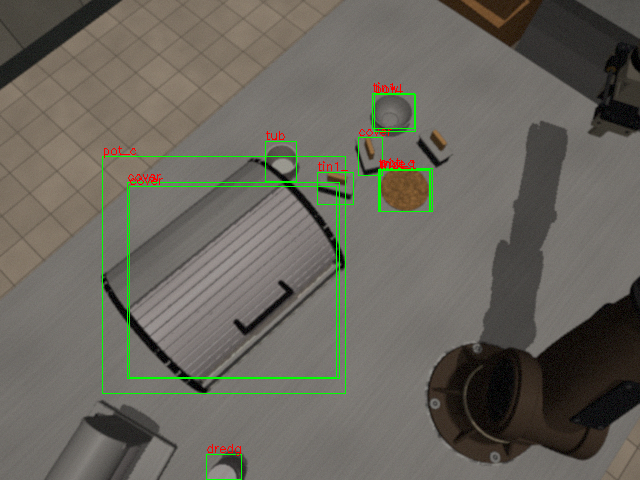

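```bash
cat > fit.py <<'E'
from h import *
from scipy.optimize import least_squares
P=[];C=[]
for n in("scene","side"):
    p=arm.get_image(n); w=world(p)
    P.append(w.reshape(-1,3)); C.append(p["img"].reshape(-1,3).astype(int))
    # tin grips: wooden colour above bench
    hsv=cv2.cvtColor(p["img"],cv2.COLOR_BGR2HSV)
    m=((hsv[...,0]>6)&(hsv[...,0]<24)&(hsv[...,1]>70)&(w[...,2]>.055)&(w[...,2]<.1)&(w[...,1]<.25)&(w[...,0]>.25)).astype(np.uint8)
    k,l,s,c=cv2.connectedComponentsWithStats(m)
    for i in range(1,k):
        if s[i,4]<25: continue
        q=w[l==i]; q=q[q[:,2]>np.percentile(q[:,2],60)-.006]
        r=cv2.minAreaRect((q[:,:2]*1000).astype(np.float32))
        v=np.linalg.svd(q[:,:2]-q[:,:2].mean(0),full_matrices=False)[2][0]
        print(n,"grip",s[i,4],"mid",np.round(np.array(r[0])/1000,4),"med",np.median(q,0).round(4),"size",np.round(r[1]),"yaw",round(np.degrees(np.arctan2(v[1],v[0]))%180,1))
    g=cv2.inRange(hsv,(5,60,40),(25,255,255)).astype(bool)&(abs(w[...,2])<.015)&(abs(w[...,0]-.445)<.12)&(abs(w[...,1]+.283)<.12)
    q=w[g]; (cx,cy),r=cv2.minEnclosingCircle((q[:,:2]*1000).astype(np.float32)); print("mat",cx,cy,r,q.mean(0).round(4))
P=np.vstack(P);C=np.vstack(C)
ok=np.isfinite(P[:,0])&(P[:,0]>.35)&(P[:,0]<.9)&(P[:,1]>-.1)&(P[:,1]<.46)&(P[:,2]>.05)&(P[:,2]<.25); P=P[ok];C=C[ok]
def loc(t,P):
    x,y,a=t; d=P[:,:2]-[x,y]; return np.c_[d@[np.cos(a),np.sin(a)],d@[-np.sin(a),np.cos(a)],P[:,2]-.03]
def f(t):
    L=loc(t,Q); r=np.hypot(L[:,0],L[:,2]); return np.minimum(abs(r-.16),abs(r-.168))
t=np.array([.62,.19,0.0]);Q=P[P[:,2]>.1]
for _ in range(3):
    t=least_squares(lambda s:f([s[0],t[1],s[1]]),[t[0],t[2]],loss="soft_l1",f_scale=.003).x; t=np.array([t[0],.19,t[1]])
L=loc(t,P); r=np.hypot(L[:,0],L[:,2]); on=(abs(r-.168)<.006)
lo,hi=np.percentile(L[on,1],[.3,99.7]); print("y extent",lo,hi)
t[:2]+=(lo+hi)/2*np.array([-np.sin(t[2]),np.cos(t[2])])
print("bin x,y,yaw",t,"med resid",np.median(f(t)))
L=loc(t,P); r=np.hypot(L[:,0],L[:,2])
b=(r>.19)&(r<.225)&(abs(L[:,1])<.09)
an=np.degrees(np.arctan2(L[b,2],-L[b,0])); print("handle n",b.sum(),"mean",L[b].mean(0),"ang pct",np.percentile(an,[5,50,95]),"r",np.percentile(r[b],[5,50,95]),"y",np.percentile(L[b,1],[2,50,98]),"world",P[b].mean(0))
np.save("bin.npy",t)
E
python3 fit.py
```

```text
scene grip 96 mid [ 0.4615 -0.4185] med [ 0.4616 -0.4179  0.0772] size [13. 45.] yaw 164.5
scene grip 103 mid [ 0.5746 -0.2835] med [ 0.5753 -0.2838  0.0774] size [11. 45.] yaw 146.0
scene grip 80 mid [ 0.5798 -0.1663] med [ 0.5812 -0.1656  0.0784] size [44. 11.] yaw 25.1
mat 448.4212341308594 -288.3974914550781 62.94771957397461 [ 0.4506 -0.2874  0.0045]
side grip 161 mid [ 0.4629 -0.4172] med [ 0.462  -0.4155  0.0767] size [14. 47.] yaw 164.1
side grip 127 mid [ 0.5749 -0.2817] med [ 0.5752 -0.2809  0.0771] size [12. 47.] yaw 145.3
side grip 158 mid [ 0.5806 -0.1651] med [ 0.5798 -0.1637  0.0769] size [47. 14.] yaw 26.1
mat 452.42803955078125 -287.9773864746094 64.66410064697266 [ 0.4511 -0.2857  0.0038]
y extent -0.22720397754681676 0.19325626864858145
bin x,y,yaw [ 0.61897587  0.17309451 -0.08978062] med resid 0.002283218174226498
handle n 771 mean [-0.16001331  0.0009134   0.1348211 ] ang pct [38.70459147 40.23892414 41.20219853] r [0.19503418 0.21093032 0.21547679] y [-0.06365911  0.00141483  0.06406994] world [0.45968892 0.18835104 0.1648211 ]
```

```bash
cat >> h.py <<'E'
def rows(*targets):
    """targets (x,y,z,heading deg of tool x), tool down; prints tool-frame row numbers, in order"""
    s=arm.observe();R0=R(s["ee_rot"]);p0=np.array(s["position"])
    for x,y,z,h in targets:
        a=np.radians(h);c,d=np.cos(a),np.sin(a)
        Rt=np.array([[c,d,0],[d,-c,0],[0,0,-1]])
        print([round(v,1) for v in R0.T@(np.array([x,y,z])-p0)*1000]+[round(v,3) for v in cv2.Rodrigues(R0.T@Rt)[0].ravel()])
def binw(lx,ly):
    x,y,a=np.load("bin.npy"); return x+lx*np.cos(a)-ly*np.sin(a), y+lx*np.sin(a)+ly*np.cos(a)
E
python3 - <<'E'
from h import *
b=binw(-.158,0);print(b)
rows((.216,-.587,.35,-70),(.45,-.3,.35,-35),(*b,.3,-5.1),(*b,.3,-5.1))
E
```

```text
(np.float64(0.46161222272970825), np.float64(0.18726079777725776))
[np.float64(0.5), np.float64(0.1), np.float64(-123.3), np.float64(0.0), np.float64(-0.0), np.float64(0.004)]
[np.float64(-188.0), np.float64(-318.6), np.float64(-123.3), np.float64(0.0), np.float64(0.0), np.float64(-0.607)]
[np.float64(-641.2), np.float64(-497.9), np.float64(-73.3), np.float64(0.0), np.float64(0.0), np.float64(-1.129)]
[np.float64(-641.2), np.float64(-497.9), np.float64(-73.3), np.float64(0.0), np.float64(0.0), np.float64(-1.129)]
```

play_rows:
  motion:
    - [1,0,0,-120,0,0,0]
    - [1,0,0,-120,0,0,0]
    - [1,0,0,-120,0,0,0]
    - [1,0,0,-120,0,0,0]

```text
clock: 1.5
position: [0.2165, -0.588, 0.3509]
ee_rot: [2.574, -1.795, 0.009]
force: [0.3, 0.6, -0.7]
width: 1.002
```

play_rows:
  motion:
    - [-0.35,-188,-319,0,0,0,-0.607]
    - [-0.35,-188,-319,0,0,0,-0.607]
    - [-0.35,-188,-319,0,0,0,-0.607]
    - [-0.35,-188,-319,0,0,0,-0.607]
    - [-0.35,-188,-319,0,0,0,-0.607]
    - [-0.35,-188,-319,0,0,0,-0.607]
    - [-0.35,-188,-319,0,0,0,-0.607]
    - [-0.35,-188,-319,0,0,0,-0.607]
    - [-0.35,-188,-319,0,0,0,-0.607]

```text
clock: 2.4
position: [0.453, -0.2975, 0.3488]
ee_rot: [2.996, -0.934, 0.006]
force: [0.2, -1.3, 0.7]
width: 0.329
```

```bash
python3 - <<'E'
from h import *
b=binw(-.158,0)
st();rows((*b,.3,-5.1),(*b,.2,-5.1),(*b,.147,-5.1))
E
```

```text
{'clock': 2.4, 'joints': [0.686, 0.236, -0.261, 1.564, 0.065, 1.345, -0.186], 'position': [0.453, -0.297, 0.349], 'ee_rot': [2.996, -0.934, 0.006], 'force': [0.205, -1.296, 0.657], 'width': 0.329}
[[0.823, -0.568, 0.003], [-0.568, -0.823, -0.004], [0.005, 0.002, -1.0]]
[np.float64(-268.6), np.float64(-403.8), np.float64(46.8), np.float64(0.003), np.float64(-0.004), np.float64(-0.515)]
[np.float64(-269.1), np.float64(-404.0), np.float64(146.8), np.float64(0.003), np.float64(-0.004), np.float64(-0.515)]
[np.float64(-269.3), np.float64(-404.1), np.float64(199.8), np.float64(0.003), np.float64(-0.004), np.float64(-0.515)]
```

play_rows:
  motion:
    - [-0.35,-269,-404,47,0.003,-0.004,-0.515]
    - [-0.35,-269,-404,47,0.003,-0.004,-0.515]
    - [-0.35,-269,-404,47,0.003,-0.004,-0.515]
    - [-0.35,-269,-404,47,0.003,-0.004,-0.515]
    - [-0.35,-269,-404,47,0.003,-0.004,-0.515]
    - [-0.35,-269,-404,47,0.003,-0.004,-0.515]
    - [-0.35,-269,-404,47,0.003,-0.004,-0.515]
    - [-0.35,-269,-404,47,0.003,-0.004,-0.515]
    - [-0.35,-269,-404,47,0.003,-0.004,-0.515]
    - [-0.35,-269,-404,47,0.003,-0.004,-0.515]

```text
clock: 3.4
position: [0.4611, 0.1887, 0.2989]
ee_rot: [3.138, -0.142, -0.001]
force: [1.4, -0.8, 0.1]
width: 0.325
```

play_rows:
  motion:
    - [-0.35,0,0,0,0,0,0]
    - [-0.35,0,0,0,0,0,0]

```text
clock: 3.6
position: [0.4609, 0.1882, 0.2979]
ee_rot: [3.137, -0.14, -0.003]
force: [0.9, 0.1, 0.5]
width: 0.324
```

```bash
python3 - <<'E'
from h import *
b=binw(-.158,0)
st();rows((*b,.3,-5.1),(*b,.2,-5.1),(*b,.147,-5.1))
p=arm.get_image("wrist"); w=world(p); L=w.reshape(-1,3)
x,y,a=np.load("bin.npy")
d=L[:,:2]-[x,y]; lx=d@[np.cos(a),np.sin(a)]; ly=d@[-np.sin(a),np.cos(a)]; r=np.hypot(lx,L[:,2]-.03)
m=(r>.19)&(r<.225)&(abs(ly)<.05)&(lx<-.1)
print(m.sum(),"lx,z",np.median(lx[m]),np.median(L[m,2]),np.percentile(lx[m],[5,95]),np.percentile(L[m,2],[5,95]),"ly",np.percentile(ly[m],[3,97]),"mid r",np.median(r[m]))
cv2.imwrite("pics/wr1.png",p["img"])
E
```

```text
{'clock': 3.6, 'joints': [0.052, 0.244, -0.669, 1.721, 0.159, 1.234, -0.745], 'position': [0.461, 0.188, 0.298], 'ee_rot': [3.137, -0.14, -0.003], 'force': [0.887, 0.124, 0.55], 'width': 0.324}
[[0.996, -0.089, -0.002], [-0.089, -0.996, -0.001], [-0.002, 0.002, -1.0]]
[np.float64(0.7), np.float64(0.8), np.float64(-2.1), np.float64(0.002), np.float64(0.002), np.float64(-0.0)]
[np.float64(1.0), np.float64(0.7), np.float64(97.9), np.float64(0.002), np.float64(0.002), np.float64(-0.0)]
[np.float64(1.1), np.float64(0.6), np.float64(150.9), np.float64(0.002), np.float64(0.002), np.float64(-0.0)]
3374 lx,z -0.19155333444100064 0.00025542054333357444 [-0.21982808 -0.15605351] [-0.00192858  0.16681909] ly [-0.04628652  0.04708535] mid r 0.20991624352109384
```

play_rows:
  motion:
    - [-0.35,1,1,50,0,0,0]
    - [-0.35,1,1,100,0,0,0]
    - [-0.35,1,1,130,0,0,0]
    - [-0.35,1,1,150,0,0,0]
    - [-0.35,1,1,150,0,0,0]

```text
clock: 4.15
position: [0.4609, 0.1821, 0.1456]
ee_rot: [3.133, -0.148, -0.01]
force: [-0.4, -0.4, 0.3]
width: 0.324
```

play_rows:
  motion:
    - [-1,0,0,0,0,0,0]
    - [-1,0,0,0,0,0,0]
    - [-1,0,0,0,0,0,0]
    - [-1,0,0,0,0,0,0]
    - [-1,0,0,0,0,0,0]
  force: 20

```text
clock: 4.65
position: [0.4568, 0.1809, 0.1462]
ee_rot: [3.129, -0.147, -0.019]
force: [-18.7, -2.9, 10.2]
width: 0.124
```

```bash
python3 - <<'E'
from h import *
s=st()
p=arm.get_image("scene");
# arc rows: bar from theta0 to 111 deg
R0=R(s["ee_rot"]);t0=np.radians(39.5)
x,y,a=np.load("bin.npy");ex=np.array([np.cos(a),np.sin(a),0])
for th in np.linspace(39.5,111.5,13)[1:]:
    t=np.radians(th); d=.205*((-np.cos(t)+np.cos(t0))*ex+np.array([0,0,np.sin(t)-np.sin(t0)]))
    print(round(th,1),(R0.T@d*1000).round(1))
E
```

```text
{'clock': 4.65, 'joints': [-0.001, 0.393, -0.626, 1.942, 0.288, 0.911, -0.867], 'position': [0.457, 0.181, 0.146], 'ee_rot': [3.129, -0.147, -0.019], 'force': [-18.678, -2.913, 10.225], 'width': 0.124}
[[0.996, -0.094, -0.012], [-0.094, -0.996, -0.008], [-0.012, 0.009, -1.0]]
45.5 [ 14.3   0.1 -16. ]
51.5 [ 30.2   0.2 -30.4]
57.5 [ 47.5   0.2 -43.1]
63.5 [ 66.1   0.2 -53.8]
69.5 [ 85.7   0.2 -62.6]
75.5 [106.1   0.2 -69.3]
81.5 [ 1.27e+02  1.00e-01 -7.38e+01]
87.5 [ 1.484e+02  1.000e-01 -7.610e+01]
93.5 [169.8  -0.  -76.2]
99.5 [ 1.912e+02 -1.000e-01 -7.400e+01]
105.5 [212.2  -0.3 -69.6]
111.5 [232.6  -0.4 -63. ]
```

play_rows:
  motion:
    - [-1,14,0,-16,0,0,0]
    - [-1,30,0,-30,0,0,0]
    - [-1,47,0,-43,0,0,0]
    - [-1,66,0,-54,0,0,0]
    - [-1,86,0,-63,0,0,0]
    - [-1,106,0,-69,0,0,0]
    - [-1,106,0,-69,0,0,0]

```text
clock: 5.4
position: [0.5665, 0.1709, 0.2169]
ee_rot: [3.131, -0.151, -0.011]
force: [1.4, -2.4, 7.8]
width: 0.124
```

```bash
python3 - <<'E'
from h import *
s=st();x,y,a=np.load("bin.npy");ex=np.array([np.cos(a),np.sin(a),0]);R0=R(s["ee_rot"])
g=np.array(s["position"])-R0[:,2]*.014
lx=(g-[x,y,0])@ex; print(lx,g[2]-.03,np.hypot(lx,g[2]-.03),np.degrees(np.arctan2(g[2]-.03,-lx)))
t0=np.arctan2(g[2]-.03,-lx)
for th in (81,87,93,99,105,109,112):
    t=np.radians(th); d=.205*((-np.cos(t)+np.cos(t0))*ex+np.array([0,0,np.sin(t)-np.sin(t0)]))
    print(round(th,1),(R0.T@d*1000).round(1))
E
```

```text
{'clock': 5.4, 'joints': [0.03, 0.466, -0.599, 1.624, 0.284, 1.15, -0.736], 'position': [0.566, 0.171, 0.217], 'ee_rot': [3.131, -0.151, -0.011], 'force': [1.382, -2.39, 7.842], 'width': 0.124}
[[0.995, -0.096, -0.008], [-0.096, -0.995, -0.007], [-0.007, 0.008, -1.0]]
-0.051989241882083155 0.20089859586909897 0.20751657064834436 75.49109001528127
81 [19.3 -0.1 -4.1]
87 [40.6 -0.2 -6.5]
93 [62.  -0.4 -6.7]
99 [83.4 -0.5 -4.6]
105 [104.4  -0.7  -0.3]
109 [118.1  -0.8   3.8]
112 [128.2  -0.9   7.5]
```

play_rows:
  motion:
    - [-1,20,0,-3,0,0,0]
    - [-1,41,0,-5,0,0,0]
    - [-1,62,0,-5,0,0,0]
    - [-1,84,0,-3,0,0,0]
    - [-1,105,0,2,0,0,0]
    - [-1,118,0,6,0,0,0]
    - [-1,127,0,9,0,0,0]
    - [-1,127,0,9,0,0,0]

```text
clock: 6.2
position: [0.6851, 0.1606, 0.2089]
ee_rot: [3.13, -0.146, -0.034]
force: [-39.7, -2.6, 22.3]
width: 0.15
```

```bash
python3 - <<'E'
from h import *
s=st();x,y,a=np.load("bin.npy");ex=np.array([np.cos(a),np.sin(a),0]);R0=R(s["ee_rot"])
g=np.array(s["position"])-R0[:,2]*.014
lx=(g-[x,y,0])@ex; print(lx,g[2]-.03,np.hypot(lx,g[2]-.03),np.degrees(np.arctan2(g[2]-.03,-lx)))
E
```

```text
{'clock': 6.2, 'joints': [0.002, 0.656, -0.547, 1.315, 0.333, 1.285, -0.646], 'position': [0.685, 0.161, 0.209], 'ee_rot': [3.13, -0.146, -0.034], 'force': [-39.714, -2.596, 22.336], 'width': 0.15}
[[0.995, -0.093, -0.022], [-0.093, -0.996, -0.007], [-0.021, 0.009, -1.0]]
0.06730341607604651 0.19291526953384602 0.20431850389727774 109.23262955398906
```

play_rows:
  motion:
    - [-1,-2,0,-2,0,0,0]
    - [-1,-2,0,-2,0,0,0]
    - [-0.3,-2,0,-2,0,0,0]
    - [-0.3,-2,0,-2,0,0,0]
    - [-0.3,-2,0,-2,0,0,0]
    - [-0.3,-2,0,-50,0,0,0]
    - [-0.3,-2,0,-100,0,0,0]
    - [-0.3,-2,0,-150,0,0,0]

```text
clock: 7.0
position: [0.6866, 0.1613, 0.3616]
ee_rot: [3.131, -0.147, -0.032]
force: [1.7, 0.7, 0.8]
width: 0.354
```

play_rows:
  motion:
    - [1,-50,0,0,0,0,0]
    - [1,-100,0,0,0,0,0]
    - [1,-150,50,0,0,0,0]
    - [1,-200,100,0,0,0,0]
    - [1,-250,150,0,0,0,0]
    - [1,-280,180,0,0,0,0]
    - [1,-280,180,0,0,0,0]

```text
clock: 7.7
position: [0.3933, 0.01, 0.3694]
ee_rot: [3.13, -0.147, -0.029]
force: [0.4, -1.6, 1.2]
width: 0.912
```

```bash
python3 - <<'E'
from h import *
st()
t=np.load("bin.npy")
im=[]
for n in("scene","side"):
    p=arm.get_image(n); w=world(p)
    d=w[...,:2]-t[:2]; lx=d@[np.cos(t[2]),np.sin(t[2])]; ly=d@[-np.sin(t[2]),np.cos(t[2])]
    r=np.hypot(lx,w[...,2]-.03); b=(r>.195)&(r<.225)&(abs(ly)<.07)&(w[...,2]>.1)
    print(n,"handle",b.sum(),np.degrees(np.arctan2(np.median(w[b][:,2])-.03,-np.median(lx[b]))))
    print("hood z",np.nanmedian(w[(abs(lx-.09)<.005)&(abs(ly)<.15)][:,2]))
    for q in("pot_center","trivet_top","tin1_center"):
        for k in arm.look_for(p,q)[:4]:
            if k["score"]>.3: print(n,q,round(k["score"],2),(np.array(k["box"])*[640,480,640,480]).astype(int))
    m=(abs(ly)<.198)&(lx>-.155)&(lx<0)&(w[...,2]>.09)&(w[...,2]<.2)&(ly<0)
    q=w[m]; print("pot?",m.sum(),np.median(q,0) if m.sum() else "")
    np.savez(n+"1.npz",w=w,img=p["img"],lx=lx,ly=ly)
    im.append(p["img"][100:400,80:480] if n=="side" else p["img"][130:430,180:580])
cv2.imwrite("pics/open.png",np.hstack(im))
E
```

```text
{'clock': 7.7, 'joints': [0.419, -0.002, -0.568, 1.784, 0.003, 1.378, -0.244], 'position': [0.393, 0.01, 0.369], 'ee_rot': [3.13, -0.147, -0.029], 'force': [0.425, -1.646, 1.194], 'width': 0.912}
[[0.995, -0.094, -0.019], [-0.094, -0.996, -0.007], [-0.018, 0.008, -1.0]]
scene handle 319 107.54501661175706
hood z 0.1742132126518395
scene pot_center 0.84 [321 227  34  29]
scene pot_center 0.33 [194 246  33  38]
scene trivet_top 0.39 [322 241  33  18]
scene trivet_top 0.31 [194 247  35  33]
scene tin1_center 0.65 [240 247  28  36]
scene tin1_center 0.33 [150 207  29  32]
pot? 963 [0.59344199 0.05596776 0.18796198]
side handle 439 107.23761743596584
hood z 0.17492073414531126
side pot_center 0.64 [273 237  36  36]
side pot_center 0.36 [265 139  30  40]
side trivet_top 0.73 [275 255  33  23]
pot? 1249 [0.59299976 0.05787197 0.18761206]
```

View pics/open.png

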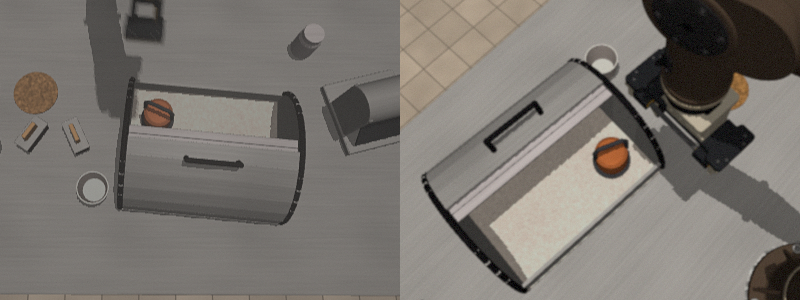

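```bash
cat > pot.py <<'E'
from h import *
for n in("scene","side"):
    D=np.load(n+"1.npz");w=D["w"];lx=D["lx"];ly=D["ly"]
    m=(abs(ly)<.195)&(lx>-.155)&(lx<-.02)&(ly<-.05)&(w[...,2]>.124)&(w[...,2]<.146)
    q=w[m]; q=q[np.hypot(*(q[:,:2]-np.median(q[:,:2],0)).T)<.045]
    r=cv2.minAreaRect((q[:,:2]*1000).astype(np.float32)); v=np.linalg.svd(q[:,:2]-q[:,:2].mean(0),full_matrices=False)[2][0]
    print(n,"bar",len(q),np.array(r[0])/1000,np.round(r[1]),"yaw",np.degrees(np.arctan2(v[1],v[0]))%180,"z",np.median(q[:,2]),"loc",np.median(lx[m]),np.median(ly[m]))
    hsv=cv2.cvtColor(D["img"],cv2.COLOR_BGR2HSV)
    c=(hsv[...,1]>110)&(hsv[...,0]<20)&(abs(ly)<.195)&(lx>-.155)&(lx<0)&(w[...,2]>.08)&(w[...,2]<.11)
    q=w[c]; (a,b),r=cv2.minEnclosingCircle((q[:,:2]*1000).astype(np.float32)); print("lid",c.sum(),a,b,r,np.median(q[:,2]))
E
python3 pot.py
```

```text
scene bar 125 [0.526854   0.05159155] [80. 11.] yaw 64.4217113019361 z 0.13730721190977516 loc -0.08037178497576797 -0.1298613749247243
lid 379 528.2786254882812 50.47371292114258 36.24933624267578 0.09034265120768727
side bar 165 [0.52825439 0.05223692] [77. 10.] yaw 64.75497484019859 z 0.13737258869099744 loc -0.07979281248661572 -0.1272367906488283
lid 678 527.765625 53.43849563598633 37.52800369262695 0.08966974228687052
```

```bash
cat >> h.py <<'E'
def rowsT(*targets,back=.012,tilt=20):
    """targets (x,y,z of held point, heading deg); held point is `back` behind TCP; tool leans so +x side rises by tilt"""
    s=arm.observe();R0=R(s["ee_rot"]);p0=np.array(s["position"])
    for x,y,z,h in targets:
        a=np.radians(h);t=np.radians(tilt);j=np.array([np.cos(a),np.sin(a),0]);u=np.array([0,0,1.])
        X=j*np.cos(t)+u*np.sin(t);Z=-u*np.cos(t)+j*np.sin(t);Rt=np.c_[X,np.cross(Z,X),Z]
        P=np.array([x,y,z])+back*Z
        print("tcp",P.round(3),[float(round(v,1)) for v in R0.T@(P-p0)*1000]+[float(round(v,3)) for v in cv2.Rodrigues(R0.T@Rt)[0].ravel()])
E
python3 - <<'E'
from h import *
rowsT((.5275,.052,.28,-25.4),(.5275,.052,.134,-25.4))
E
```

```text
tcp [0.531 0.05  0.269] [133.7, -51.2, 97.0, -0.051, 0.364, 0.35]
tcp [0.531 0.05  0.123] [136.7, -52.3, 243.0, -0.051, 0.364, 0.35]
```

play_rows:
  motion:
    - [-0.1,134,-51,50,-0.051,0.364,0.35]
    - [-0.1,134,-51,50,-0.051,0.364,0.35]
    - [-0.1,134,-51,50,-0.051,0.364,0.35]
    - [-0.1,134,-51,97,-0.051,0.364,0.35]
    - [-0.1,134,-51,97,-0.051,0.364,0.35]
    - [-0.1,134,-51,97,-0.051,0.364,0.35]
    - [-0.1,134,-51,97,-0.051,0.364,0.35]
    - [-0.1,134,-51,97,-0.051,0.364,0.35]

```text
clock: 8.9
position: [0.5328, 0.0498, 0.271]
ee_rot: [2.947, -0.665, 0.523]
force: [0.5, 0.1, 0.4]
width: 0.455
```

```bash
python3 - <<'E'
from h import *
st()
rowsT((.5275,.052,.28,-25.4),(.5275,.052,.134,-25.4))
p=arm.get_image("wrist");w=world(p);t=np.load("bin.npy")
d=w[...,:2]-t[:2]; lx=d@[np.cos(t[2]),np.sin(t[2])]; ly=d@[-np.sin(t[2]),np.cos(t[2])]
m=(abs(ly)<.195)&(lx>-.155)&(lx<-.02)&(ly<-.05)&(w[...,2]>.128)&(w[...,2]<.144)
q=w[m]
if len(q): print(len(q),np.array(cv2.minAreaRect((q[:,:2]*1000).astype(np.float32))[0]),np.median(q,0))
E
```

```text
{'clock': 8.9, 'joints': [0.201, 0.153, -0.633, 1.944, 0.461, 0.889, -1.12], 'position': [0.533, 0.05, 0.271], 'ee_rot': [2.947, -0.665, 0.523], 'force': [0.53, 0.112, 0.397], 'width': 0.455}
[[0.848, -0.429, 0.311], [-0.403, -0.903, -0.147], [0.344, -0.001, -0.939]]
tcp [0.531 0.05  0.269] [-2.3, 0.3, 1.6, -0.001, -0.002, -0.001]
tcp [0.531 0.05  0.123] [-52.5, 0.4, 138.7, -0.001, -0.002, -0.001]
911 [528.49475098  51.7470665 ] [0.52958033 0.05535684 0.13722427]
```

play_rows:
  motion:
    - [-0.1,-18,0,48,0,0,0]
    - [-0.1,-35,0,92,0,0,0]
    - [-0.1,-46,0,120,0,0,0]
    - [-0.1,-52,0,139,0,0,0]
    - [-0.1,-52,0,139,0,0,0]
    - [-1,-52,0,139,0,0,0]
    - [-1,-52,0,139,0,0,0]
    - [-1,-52,0,139,0,0,0]
    - [-1,-52,0,139,0,0,0]
    - [-1,-52,0,139,0,0,0]
  force: 25

```text
clock: 9.95
position: [0.5321, 0.0503, 0.1231]
ee_rot: [2.947, -0.666, 0.525]
force: [-1.6, 0.4, 5.0]
width: 0.101
```

```bash
python3 - <<'E'
from h import *
s=st()
R0=R(s["ee_rot"]);print((R0.T@[0,0,.18]*1000).round(1))
E
```

```text
{'clock': 9.95, 'joints': [0.059, 0.343, -0.525, 2.147, 0.816, 0.615, -1.527], 'position': [0.532, 0.05, 0.123], 'ee_rot': [2.947, -0.666, 0.525], 'force': [-1.592, 0.45, 5.05], 'width': 0.101}
[[0.847, -0.43, 0.312], [-0.404, -0.903, -0.147], [0.345, -0.002, -0.939]]
[  62.1   -0.3 -169. ]
```

play_rows:
  motion:
    - [-1,6,0,-17,0,0,0]
    - [-1,18,0,-49,0,0,0]
    - [-1,31,0,-85,0,0,0]
    - [-1,44,0,-120,0,0,0]
    - [-1,55,0,-150,0,0,0]
    - [-1,62,0,-169,0,0,0]
    - [-1,62,0,-169,0,0,0]

```text
clock: 10.65
position: [0.5329, 0.0506, 0.306]
ee_rot: [2.947, -0.667, 0.531]
force: [0.1, 0.5, -3.4]
width: 0.095
```

```bash
python3 - <<'E'
from h import *
s=st()
M=(.4505,-.2865)
H=-60
rowsT((*M,.33,H),(*M,.30,H),tilt=0)
rowsT((*M,.33,H),(*M,.30,H),tilt=20)
E
```

```text
{'clock': 10.65, 'joints': [0.23, 0.119, -0.653, 1.89, 0.415, 0.954, -1.064], 'position': [0.533, 0.051, 0.306], 'ee_rot': [2.947, -0.667, 0.531], 'force': [0.098, 0.546, -3.359], 'width': 0.095}
[[0.846, -0.43, 0.316], [-0.404, -0.903, -0.146], [0.348, -0.004, -0.937]]
tcp [ 0.45  -0.286  0.318] [70.8, 339.7, 11.9, -0.111, -0.344, 0.596]
tcp [ 0.45  -0.286  0.288] [60.3, 339.9, 40.0, -0.111, -0.344, 0.596]
tcp [ 0.453 -0.29   0.319] [74.2, 342.1, 12.4, -0.212, -0.005, 0.564]
tcp [ 0.453 -0.29   0.289] [63.7, 342.2, 40.5, -0.212, -0.005, 0.564]
```

play_rows:
  motion:
    - [-1,4,17,1,-0.011,0,0.028]
    - [-1,11,51,2,-0.032,0,0.085]
    - [-1,19,86,3,-0.053,0,0.141]
    - [-1,27,120,4,-0.074,0,0.197]
    - [-1,37,171,6,-0.106,0,0.282]
    - [-1,48,222,8,-0.138,0,0.367]
    - [-1,59,274,10,-0.17,0,0.451]
    - [-1,67,308,11,-0.191,0,0.508]
    - [-1,72,332,12,-0.205,0,0.547]
    - [-1,74,342,12,-0.212,0,0.564]

```text
clock: 11.65
position: [0.4501, -0.2924, 0.3174]
ee_rot: [2.534, -1.472, 0.45]
force: [0.7, 0.4, -2.4]
width: 0.095
```

```bash
cat > potq.py <<'E'
from h import *
s=st()
for n in("scene","side"):
    p=arm.get_image(n);w=world(p)
    hsv=cv2.cvtColor(p["img"],cv2.COLOR_BGR2HSV)
    c=(hsv[...,1]>110)&(hsv[...,0]<20)&(np.hypot(w[...,0]-.4505,w[...,1]+.2865)<.1)&(w[...,2]>.03)
    q=w[c]
    if len(q)>20:
        zt=np.percentile(q[:,2],95);q=q[q[:,2]>zt-.01];(a,b),r=cv2.minEnclosingCircle((q[:,:2]*1000).astype(np.float32)); print(n,"lid",len(q),a,b,r,zt,"med",np.median(q,0),"x",np.percentile(q[:,0],[2,98]),"y",np.percentile(q[:,1],[2,98]))
    if n=="scene": cv2.imwrite("pics/pot%d.png"%p["shot"],p["img"][100:400,80:480]); print(p["shot"])
E
python3 potq.py; python3 -c "
from h import *
M=(.4505,-.2865)
rowsT((*M,.16,-60),(*M,.112,-60))"
```

```text
{'clock': 11.65, 'joints': [0.617, 0.074, -0.322, 1.891, 0.326, 0.944, -0.914], 'position': [0.45, -0.292, 0.317], 'ee_rot': [2.534, -1.472, 0.45], 'force': [0.712, 0.402, -2.442], 'width': 0.095}
[[0.465, -0.869, 0.17], [-0.815, -0.495, -0.3], [0.345, 0.001, -0.939]]
scene lid 24 453.96441650390625 -288.90234375 26.101579666137695 0.4102943051778141 med [ 0.43532999 -0.29870232  0.41973929] x [0.42888673 0.47815807] y [-0.30817451 -0.28136684]
10
side lid 29 443.134033203125 -205.4911346435547 21.98297691345215 0.5144109789505414 med [ 0.43838398 -0.19292339  0.51774476] x [0.42964349 0.45400273] y [-0.21421203 -0.18908141]
tcp [ 0.453 -0.29   0.149] [-58.1, -0.9, 158.9, -0.0, -0.003, -0.001]
tcp [ 0.453 -0.29   0.101] [-74.7, -0.9, 204.0, -0.0, -0.003, -0.001]
```

play_rows:
  motion:
    - [-1,-14,-1,38,0,0,0]
    - [-1,-29,-1,79,0,0,0]
    - [-1,-44,-1,119,0,0,0]
    - [-1,-55,-1,150,0,0,0]
    - [-1,-64,-1,175,0,0,0]
    - [-1,-70,-1,192,0,0,0]
    - [-1,-70,-1,192,0,0,0]
    - [-1,-70,-1,192,0,0,0]

```text
clock: 12.55
position: [0.4536, -0.2886, 0.1138]
ee_rot: [2.541, -1.464, 0.452]
force: [-0.1, 0.8, -2.8]
width: 0.099
```

```bash
python3 potq.py; python3 -c "
from h import *
M=(.4505,-.2865)
rowsT((*M,.112,-60))"
```

```text
{'clock': 12.55, 'joints': [0.494, 0.32, -0.231, 2.177, 0.703, 0.494, -1.361], 'position': [0.454, -0.289, 0.114], 'ee_rot': [2.541, -1.464, 0.452], 'force': [-0.133, 0.832, -2.771], 'width': 0.099}
[[0.471, -0.865, 0.173], [-0.812, -0.501, -0.298], [0.345, -0.001, -0.939]]
scene lid 43 456.43231201171875 -280.9173889160156 28.04511260986328 0.09379781845601573 med [ 0.45929941 -0.28680789  0.08608877] x [0.43435122 0.4817318 ] y [-0.30466029 -0.25435543]
12
side lid 18 428.6455383300781 -193.2499542236328 10.210611343383789 0.5091345885858677 med [ 0.42914665 -0.19254827  0.51157556] x [0.41930244 0.43853997] y [-0.19691472 -0.18780056]
tcp [ 0.453 -0.29   0.101] [-5.3, 1.5, 13.1, -0.002, -0.005, -0.001]
```

Lower gently until the force shows contact.

play_rows:
  motion:
    - [-1,-2,1,5,0,0,0]
    - [-1,-4,1,9,0,0,0]
    - [-1,-5,1,12,0,0,0]
    - [-1,-5,1,13,0,0,0]
    - [-1,-5,1,13,0,0,0]

```text
clock: 13.15
position: [0.4536, -0.2901, 0.1013]
ee_rot: [2.539, -1.466, 0.457]
force: [-1.5, 0.3, 1.3]
width: 0.096
```

play_rows:
  motion:
    - [-0.6,0,0,0,0,0,0]
    - [-0.3,0,0,0,0,0,0]
    - [-0.1,0,0,0,0,0,0]
    - [-0.1,0,0,0,0,0,0]
    - [-0.1,0,0,-30,0,0,0]
    - [-0.1,0,0,-70,0,0,0]
    - [-0.1,0,0,-120,0,0,0]
    - [-0.1,0,0,-170,0,0,0]
    - [-0.1,0,0,-200,0,0,0]

```text
clock: 14.05
position: [0.4189, -0.229, 0.2925]
ee_rot: [2.54, -1.465, 0.463]
force: [0.7, -0.9, 0.1]
width: 0.448
```

play_rows:
  motion:
    - [0,-50,0,-20,0,-0.1,0]
    - [0,-100,0,-20,0,-0.2,0]
    - [0,-130,0,-20,0,-0.35,0]
    - [0,-130,0,-20,0,-0.35,0]
    - [0,-130,0,-20,0,-0.35,0]

```text
clock: 14.55
position: [0.355, -0.1189, 0.2658]
ee_rot: [2.72, -1.569, 0.019]
force: [-0.0, -0.2, 1.5]
width: 0.501
```

```bash
python3 potq.py; python3 fit.py 2>&1 | grep grip
```

```text
{'clock': 14.55, 'joints': [0.554, -0.003, -0.371, 2.043, 0.005, 1.09, -0.866], 'position': [0.355, -0.119, 0.266], 'ee_rot': [2.72, -1.569, 0.019], 'force': [-0.046, -0.208, 1.507], 'width': 0.501}
[[0.5, -0.866, 0.01], [-0.866, -0.5, -0.007], [0.011, -0.005, -1.0]]
scene lid 413 450.1260070800781 -285.7847900390625 37.52425765991211 0.07242224585507592 med [ 0.45106707 -0.283632    0.06830341] x [0.41760879 0.48309264] y [-0.318699   -0.25259699]
14
side lid 267 457.8883972167969 -270.44134521484375 31.108644485473633 0.07219360792632187 med [ 0.46376723 -0.26678964  0.06789716] x [0.43440526 0.48354574] y [-0.29500888 -0.24954385]
scene grip 263 mid [ 0.4431 -0.2664] med [ 0.4413 -0.2683  0.0683] size [71. 33.] yaw 26.1
scene grip 227 mid [ 0.4608 -0.3044] med [ 0.4621 -0.3029  0.0679] size [69. 29.] yaw 32.1
scene grip 94 mid [ 0.4623 -0.4179] med [ 0.4614 -0.4175  0.0783] size [12. 45.] yaw 164.8
scene grip 106 mid [ 0.575  -0.2834] med [ 0.5745 -0.2837  0.078 ] size [11. 45.] yaw 146.0
scene grip 80 mid [ 0.5793 -0.1667] med [ 0.5792 -0.1663  0.0781] size [45. 11.] yaw 25.6
side grip 126 mid [ 0.576  -0.2824] med [ 0.5758 -0.2809  0.0771] size [13. 49.] yaw 144.8
side grip 300 mid [ 0.4633 -0.2662] med [ 0.4636 -0.2651  0.068 ] size [42. 59.] yaw 138.8
side grip 152 mid [ 0.5804 -0.1648] med [ 0.5799 -0.164   0.077 ] size [47. 13.] yaw 25.9
```

```bash
python3 - <<'E'
from h import *
np.save("bin.npy",np.array([0.61897587,0.17309451,-0.08978062]))
for ly in(.085,.02,-.045): print(binw(-.092,ly))
C=(.580,-.165)
rows((*C,.25,-64.2),(*C,.12,-64.2),(*C,.058,-64.2))
E
```

```text
(np.float64(0.5349675114213985), np.float64(0.2660008913143592))
(np.float64(0.5291396078511841), np.float64(0.20126268358525787))
(np.float64(0.5233117042809696), np.float64(0.13652447585615649))
[np.float64(153.3), np.float64(-171.2), np.float64(18.5), np.float64(-0.006), np.float64(-0.01), np.float64(0.075)]
[np.float64(152.0), np.float64(-170.5), np.float64(148.5), np.float64(-0.006), np.float64(-0.01), np.float64(0.075)]
[np.float64(151.4), np.float64(-170.1), np.float64(210.5), np.float64(-0.006), np.float64(-0.01), np.float64(0.075)]
```

play_rows:
  motion:
    - [-0.1,153,-171,18,-0.006,-0.01,0.075]
    - [-0.1,153,-171,18,-0.006,-0.01,0.075]
    - [-0.1,153,-171,18,-0.006,-0.01,0.075]
    - [-0.1,153,-171,18,-0.006,-0.01,0.075]
    - [-0.1,153,-171,18,-0.006,-0.01,0.075]
    - [-0.1,153,-171,18,-0.006,-0.01,0.075]
    - [-0.1,152,-170,68,-0.006,-0.01,0.075]
    - [-0.1,152,-170,118,-0.006,-0.01,0.075]
    - [-0.1,152,-170,130,-0.006,-0.01,0.075]
    - [-0.1,152,-170,130,-0.006,-0.01,0.075]

```text
clock: 15.75
position: [0.578, -0.165, 0.1374]
ee_rot: [2.66, -1.669, -0.005]
force: [-0.1, 0.8, 0.2]
width: 0.451
```

```bash
cat > wr.py <<'E'
from h import *
import sys
s=arm.observe()
p=arm.get_image("wrist");w=world(p);hsv=cv2.cvtColor(p["img"],cv2.COLOR_BGR2HSV)
z0=float(sys.argv[3]) if len(sys.argv)>3 else 0
e=np.array([float(sys.argv[1]),float(sys.argv[2])])
m=((hsv[...,0]>5)&(hsv[...,0]<25)&(hsv[...,1]>60)&(abs(w[...,2]-.078-z0)<.006)&(np.hypot(w[...,0]-e[0],w[...,1]-e[1])<.05))
q=w[m]
if len(q)>20:
    r=cv2.minAreaRect((q[:,:2]*1000).astype(np.float32));v=np.linalg.svd(q[:,:2]-q[:,:2].mean(0),full_matrices=False)[2][0]
    print(len(q),np.array(r[0]).round(1),np.round(r[1]),"yaw",np.degrees(np.arctan2(v[1],v[0]))%180)
else: print("none",len(q))
E
python3 wr.py .58 -.165; python3 -c "
from h import *
st();rows((.58,-.165,.058,-64.2))"
```

```text
1169 [ 580.7 -165.9] [47. 12.] yaw 25.53004707938217
{'clock': 15.8, 'joints': [0.424, 0.508, -0.338, 1.711, 0.199, 0.956, -1.11], 'position': [0.58, -0.165, 0.14], 'ee_rot': [2.661, -1.669, -0.0], 'force': [0.509, -0.085, 0.049], 'width': 0.451}
[[0.435, -0.9, -0.0], [-0.9, -0.435, -0.0], [-0.0, 0.0, -1.0]]
[np.float64(0.1), np.float64(-0.4), np.float64(81.5), np.float64(0.0), np.float64(0.0), np.float64(0.0)]
```

play_rows:
  motion:
    - [-0.1,1,0,40,0,0,0]
    - [-0.1,1,0,70,0,0,0]
    - [-0.1,1,0,81,0,0,0]
    - [-0.1,1,0,81,0,0,0]
    - [-1,1,0,81,0,0,0]
    - [-1,1,0,81,0,0,0]
    - [-1,1,0,81,0,0,0]
    - [-1,1,0,81,0,0,0]
    - [-1,1,0,81,0,0,0]
  force: 25

```text
clock: 16.7
position: [0.5804, -0.166, 0.0592]
ee_rot: [-2.661, 1.669, -0.001]
force: [-0.6, 0.5, 4.3]
width: 0.127
```

play_rows:
  motion:
    - [-1,0,0,-30,0,0,0]
    - [-1,0,0,-80,0,0,0]
    - [-1,0,0,-130,0,0,0]
    - [-1,0,0,-180,0,0,0]
    - [-1,0,0,-230,0,0,0]
    - [-1,0,0,-230,0,0,0]

```text
clock: 17.3
position: [0.5833, -0.1661, 0.2967]
ee_rot: [-2.658, 1.667, -0.018]
force: [0.3, 0.2, -2.6]
width: 0.128
```

```bash
python3 -c "
from h import *
st()
b=binw(-.092,-.045)
rows((*b,.29,-95.1),(*b,.066,-95.1))"
```

```text
{'clock': 17.3, 'joints': [0.441, 0.379, -0.359, 1.502, 0.138, 1.272, -1.054], 'position': [0.583, -0.166, 0.297], 'ee_rot': [-2.658, 1.667, -0.018], 'force': [0.325, 0.2, -2.591], 'width': 0.128}
[[0.435, -0.9, 0.012], [-0.9, -0.435, -0.003], [0.008, -0.01, -1.0]]
[np.float64(-298.6), np.float64(-77.6), np.float64(5.2), np.float64(-0.012), np.float64(-0.005), np.float64(0.539)]
[np.float64(-300.3), np.float64(-75.4), np.float64(229.2), np.float64(-0.012), np.float64(-0.005), np.float64(0.539)]
```

play_rows:
  motion:
    - [-1,-40,-10,2,-0.002,0,0.07]
    - [-1,-85,-22,2,-0.004,0,0.15]
    - [-1,-130,-34,3,-0.005,-0.002,0.24]
    - [-1,-175,-46,4,-0.007,-0.003,0.32]
    - [-1,-220,-57,4,-0.009,-0.004,0.4]
    - [-1,-260,-68,5,-0.01,-0.005,0.47]
    - [-1,-299,-78,5,-0.012,-0.005,0.539]
    - [-1,-299,-78,5,-0.012,-0.005,0.539]
    - [-1,-299,-78,5,-0.012,-0.005,0.539]
    - [-1,-299,-78,5,-0.012,-0.005,0.539]

```text
clock: 18.3
position: [0.5235, 0.1358, 0.2897]
ee_rot: [2.119, -2.318, -0.0]
force: [-0.2, 0.2, -2.0]
width: 0.131
```

```bash
python3 -c "
from h import *
st()
b=binw(-.092,-.045)
rows((*b,.08,-95.1),(*b,.067,-95.1))"
```

```text
{'clock': 18.3, 'joints': [-0.043, 0.284, -0.399, 1.657, 0.117, 1.225, -2.128], 'position': [0.524, 0.136, 0.29], 'ee_rot': [2.119, -2.318, -0.0], 'force': [-0.205, 0.154, -1.957], 'width': 0.131}
[[-0.089, -0.996, -0.001], [-0.996, 0.089, -0.001], [0.001, 0.001, -1.0]]
[np.float64(-0.9), np.float64(0.1), np.float64(209.7), np.float64(0.001), np.float64(-0.001), np.float64(-0.0)]
[np.float64(-0.9), np.float64(0.1), np.float64(222.7), np.float64(0.001), np.float64(-0.001), np.float64(-0.0)]
```

play_rows:
  motion:
    - [-1,0,0,40,0,0,0]
    - [-1,0,0,85,0,0,0]
    - [-1,0,0,130,0,0,0]
    - [-1,0,0,170,0,0,0]
    - [-1,0,0,200,0,0,0]
    - [-1,0,0,212,0,0,0]
    - [-1,0,0,219,0,0,0]
    - [-1,0,0,222,0,0,0]
    - [-1,0,0,222,0,0,0]

```text
clock: 19.2
position: [0.5241, 0.1357, 0.0686]
ee_rot: [-2.119, 2.319, -0.001]
force: [0.0, 0.4, -2.1]
width: 0.127
```

play_rows:
  motion:
    - [-1,0,0,2,0,0,0]
    - [-1,0,0,2,0,0,0]
    - [-0.5,0,0,2,0,0,0]
    - [-0.1,0,0,2,0,0,0]
    - [-0.1,0,0,2,0,0,0]
    - [-0.1,0,0,-30,0,0,0]
    - [-0.1,0,0,-80,0,0,0]
    - [-0.1,0,0,-130,0,0,0]
    - [-0.1,0,0,-180,0,0,0]
    - [-0.1,0,0,-220,0,0,0]

```text
clock: 20.2
position: [0.5242, 0.136, 0.292]
ee_rot: [-2.118, 2.317, -0.003]
force: [2.0, 0.2, 0.4]
width: 0.45
```

```bash
python3 -c "
from h import *
st()
B=(.5753,-.283)
rows((*B,.29,-124.5),(*B,.14,-124.5))"; python3 wr.py .5235 .1365 .008
```

```text
{'clock': 20.2, 'joints': [-0.037, 0.282, -0.406, 1.655, 0.118, 1.226, -2.129], 'position': [0.524, 0.136, 0.292], 'ee_rot': [-2.118, 2.317, -0.003], 'force': [1.999, 0.231, 0.371], 'width': 0.45}
[[-0.089, -0.996, 0.003], [-0.996, 0.089, 0.0], [-0.001, -0.003, -1.0]]
[np.float64(412.8), np.float64(-88.4), np.float64(2.0), np.float64(-0.003), np.float64(0.001), np.float64(0.513)]
[np.float64(412.9), np.float64(-87.9), np.float64(152.0), np.float64(-0.003), np.float64(0.001), np.float64(0.513)]
425 [525.1 136.1] [10. 47.] yaw 174.8925864336407
```

play_rows:
  motion:
    - [-0.1,413,-88,0,-0.003,0.001,0.513]
    - [-0.1,413,-88,0,-0.003,0.001,0.513]
    - [-0.1,413,-88,0,-0.003,0.001,0.513]
    - [-0.1,413,-88,0,-0.003,0.001,0.513]
    - [-0.1,413,-88,0,-0.003,0.001,0.513]
    - [-0.1,413,-88,0,-0.003,0.001,0.513]
    - [-0.1,413,-88,0,-0.003,0.001,0.513]
    - [-0.1,413,-88,0,-0.003,0.001,0.513]
    - [-0.1,413,-88,0,-0.003,0.001,0.513]
    - [-0.1,413,-88,0,-0.003,0.001,0.513]

```text
clock: 21.25
position: [0.5762, -0.2869, 0.2965]
ee_rot: [-1.45, 2.779, -0.003]
force: [0.6, 0.3, -0.3]
width: 0.453
```

play_rows:
  motion:
    - [-0.1,0,0,45,0,0,0]
    - [-0.1,0,0,90,0,0,0]
    - [-0.1,0,0,130,0,0,0]
    - [-0.1,0,0,150,0,0,0]
    - [-0.1,0,0,150,0,0,0]

```text
clock: 21.75
position: [0.5753, -0.2844, 0.143]
ee_rot: [-1.454, 2.782, 0.005]
force: [0.8, 0.3, 0.5]
width: 0.448
```

```bash
python3 -c "
from h import *
st()
B=(.5753,-.283)
rows((*B,.058,-124.5))"; python3 wr.py .5753 -.283
```

```text
{'clock': 21.75, 'joints': [0.46, 0.541, -0.123, 1.618, 0.071, 0.988, -1.862], 'position': [0.575, -0.284, 0.143], 'ee_rot': [-1.454, 2.782, 0.005], 'force': [0.754, 0.257, 0.535], 'width': 0.448}
[[-0.571, -0.821, 0.001], [-0.821, 0.571, 0.004], [-0.004, 0.002, -1.0]]
[np.float64(-0.8), np.float64(0.6), np.float64(85.0), np.float64(0.002), np.float64(0.004), np.float64(-0.005)]
1035 [ 575.7 -283.6] [11. 47.] yaw 146.61564990152715
```

play_rows:
  motion:
    - [-0.1,-1,1,40,0,0,0.01]
    - [-0.1,-1,1,72,0,0,0.01]
    - [-0.1,-1,1,84,0,0,0.01]
    - [-0.1,-1,1,84,0,0,0.01]
    - [-1,-1,1,84,0,0,0.01]
    - [-1,-1,1,84,0,0,0.01]
    - [-1,-1,1,84,0,0,0.01]
    - [-1,-1,1,84,0,0,0.01]
    - [-1,-1,1,84,0,0,0.01]
  force: 25

```text
clock: 22.7
position: [0.577, -0.284, 0.0622]
ee_rot: [-1.439, 2.787, -0.001]
force: [-1.3, -0.6, 4.5]
width: 0.13
```

play_rows:
  motion:
    - [-1,0,0,-30,0,0,0]
    - [-1,0,0,-80,0,0,0]
    - [-1,0,0,-130,0,0,0]
    - [-1,0,0,-180,0,0,0]
    - [-1,0,0,-230,0,0,0]
    - [-1,0,0,-230,0,0,0]

```text
clock: 23.3
position: [0.5788, -0.2855, 0.3003]
ee_rot: [-1.435, 2.779, -0.016]
force: [0.9, -0.5, -1.1]
width: 0.128
```

```bash
python3 -c "
from h import *
st()
b=binw(-.092,.02)
rows((*b,.29,-95.1),(*b,.066,-95.1))"
```

```text
{'clock': 23.3, 'joints': [0.456, 0.42, -0.119, 1.413, 0.047, 1.295, -1.853], 'position': [0.579, -0.286, 0.3], 'ee_rot': [-1.435, 2.779, -0.016], 'force': [0.924, -0.503, -1.124], 'width': 0.128}
[[-0.579, -0.815, 0.017], [-0.815, 0.579, -0.003], [-0.008, -0.015, -1.0]]
[np.float64(-367.9), np.float64(322.6), np.float64(8.2), np.float64(-0.017), np.float64(0.003), np.float64(-0.529)]
[np.float64(-366.2), np.float64(326.0), np.float64(232.2), np.float64(-0.017), np.float64(0.003), np.float64(-0.529)]
```

play_rows:
  motion:
    - [-1,-40,35,1,-0.002,0,-0.058]
    - [-1,-80,70,2,-0.004,0,-0.115]
    - [-1,-120,105,3,-0.005,0.001,-0.173]
    - [-1,-160,140,4,-0.007,0.001,-0.23]
    - [-1,-200,175,4,-0.009,0.002,-0.288]
    - [-1,-240,210,5,-0.011,0.002,-0.345]
    - [-1,-280,245,6,-0.013,0.002,-0.403]
    - [-1,-320,280,7,-0.015,0.003,-0.46]
    - [-1,-350,306,8,-0.016,0.003,-0.503]
    - [-1,-368,323,8,-0.017,0.003,-0.529]

```text
clock: 24.3
position: [0.5275, 0.2048, 0.2897]
ee_rot: [-2.125, 2.314, 0.002]
force: [0.1, 0.4, -0.6]
width: 0.129
```

play_rows:
  motion:
    - [-1,0,0,0,0,0,0]
    - [-1,0,0,0,0,0,0]

```text
clock: 24.5
position: [0.5266, 0.206, 0.2889]
ee_rot: [2.128, -2.31, -0.004]
force: [1.0, 0.1, -0.9]
width: 0.126
```

```bash
python3 -c "
from h import *
st()
b=binw(-.092,.02)
rows((*b,.29,-95.1),(*b,.07,-95.1))"
```

```text
{'clock': 24.5, 'joints': [-0.151, 0.331, -0.424, 1.599, 0.139, 1.244, -2.252], 'position': [0.527, 0.206, 0.289], 'ee_rot': [2.128, -2.31, -0.004], 'force': [1.009, 0.09, -0.867], 'width': 0.126}
[[-0.082, -0.997, -0.002], [-0.997, 0.082, 0.001], [-0.001, 0.002, -1.0]]
[np.float64(4.5), np.float64(-2.9), np.float64(-1.1), np.float64(0.002), np.float64(0.001), np.float64(0.007)]
[np.float64(4.6), np.float64(-3.4), np.float64(218.9), np.float64(0.002), np.float64(0.001), np.float64(0.007)]
```

play_rows:
  motion:
    - [-1,4,-3,40,0,0,0.007]
    - [-1,4,-3,85,0,0,0.007]
    - [-1,4,-3,130,0,0,0.007]
    - [-1,4,-3,170,0,0,0.007]
    - [-1,4,-3,200,0,0,0.007]
    - [-1,4,-3,212,0,0,0.007]
    - [-1,4,-3,217,0,0,0.007]
    - [-1,4,-3,219,0,0,0.007]
    - [-1,4,-3,219,0,0,0.007]

```text
clock: 25.4
position: [0.5298, 0.2021, 0.0712]
ee_rot: [-2.119, 2.318, 0.002]
force: [0.5, -0.3, -1.6]
width: 0.13
```

play_rows:
  motion:
    - [-1,0,0,2,0,0,0]
    - [-1,0,0,2,0,0,0]
    - [-0.5,0,0,2,0,0,0]
    - [-0.1,0,0,2,0,0,0]
    - [-0.1,0,0,2,0,0,0]
    - [-0.1,0,0,-30,0,0,0]
    - [-0.1,0,0,-80,0,0,0]
    - [-0.1,0,0,-130,0,0,0]
    - [-0.1,0,0,-180,0,0,0]
    - [-0.1,0,0,-220,0,0,0]

```text
clock: 26.4
position: [0.5299, 0.2021, 0.2945]
ee_rot: [-2.118, 2.316, 0.001]
force: [1.7, 0.3, -1.1]
width: 0.452
```

```bash
cp fit.py grips.py; sed -i '/^P=np.vstack/,$d' grips.py; sed -i 's/(w\[...,1\]<.25)/(w[...,1]<.4)/' grips.py; python3 wr.py .529 .201 .008; python3 grips.py;  python3 -c "
from h import *
st()
A=(.462,-.418)
rows((*A,.29,-105.5),(.50,-.15,.3,-105.5))"
```

```text
439 [529.  202.2] [11. 47.] yaw 174.58890472322832
scene grip 260 mid [ 0.4426 -0.2672] med [ 0.4415 -0.2685  0.0687] size [74. 32.] yaw 27.2
scene grip 234 mid [ 0.4614 -0.3042] med [ 0.4622 -0.3029  0.0677] size [68. 29.] yaw 32.4
scene grip 89 mid [ 0.4615 -0.4181] med [ 0.4624 -0.4181  0.0787] size [10. 45.] yaw 165.2
scene grip 82 mid [0.5249 0.1345] med [0.5268 0.134  0.0863] size [11. 44.] yaw 174.4
scene grip 80 mid [0.528  0.2003] med [0.5285 0.2004 0.0867] size [11. 46.] yaw 174.9
mat 449.484130859375 -288.2945556640625 62.52096176147461 [ 0.4643 -0.2802  0.0046]
side grip 135 mid [0.5248 0.1368] med [0.5239 0.1372 0.0857] size [12. 48.] yaw 174.9
side grip 127 mid [0.5284 0.2028] med [0.5283 0.203  0.0857] size [11. 48.] yaw 174.7
mat 0.0 0.0 0.0 [nan nan nan]
{'clock': 26.55, 'joints': [-0.141, 0.328, -0.426, 1.59, 0.14, 1.248, -2.251], 'position': [0.531, 0.203, 0.294], 'ee_rot': [-2.116, 2.314, -0.001], 'force': [1.205, 0.112, -0.35], 'width': 0.448}
[[-0.089, -0.996, 0.005], [-0.996, 0.089, 0.004], [-0.004, -0.005, -1.0]]
[np.float64(624.3), np.float64(13.3), np.float64(1.4), np.float64(-0.004), np.float64(0.005), np.float64(0.181)]
[np.float64(353.9), np.float64(-0.6), np.float64(-7.4), np.float64(-0.004), np.float64(0.005), np.float64(0.181)]grips.py:18: RuntimeWarning: Mean of empty slice.
  q=w[g]; (cx,cy),r=cv2.minEnclosingCircle((q[:,:2]*1000).astype(np.float32)); print("mat",cx,cy,r,q.mean(0).round(4))
  ret = um.true_divide(
```

Both tins stand at z 0.086 (floor level). Now tin A.

play_rows:
  motion:
    - [-0.1,624,13,0,-0.004,0.005,0.181]
    - [-0.1,624,13,0,-0.004,0.005,0.181]
    - [-0.1,624,13,0,-0.004,0.005,0.181]
    - [-0.1,624,13,0,-0.004,0.005,0.181]
    - [-0.1,624,13,0,-0.004,0.005,0.181]
    - [-0.1,624,13,0,-0.004,0.005,0.181]
    - [-0.1,624,13,0,-0.004,0.005,0.181]
    - [-0.1,624,13,0,-0.004,0.005,0.181]
    - [-0.1,624,13,0,-0.004,0.005,0.181]
    - [-0.1,624,13,0,-0.004,0.005,0.181]

```text
clock: 27.55
position: [0.4744, -0.297, 0.2899]
ee_rot: [1.901, -2.5, -0.002]
force: [1.5, -0.2, 1.0]
width: 0.451
```

```bash
python3 -c "
from h import *
st()
A=(.462,-.418)
rows((*A,.29,-105.5),(*A,.15,-105.5))"
```

```text
{'clock': 27.55, 'joints': [0.561, 0.291, -0.128, 1.63, 0.039, 1.226, -1.416], 'position': [0.474, -0.297, 0.29], 'ee_rot': [1.901, -2.5, -0.002], 'force': [1.465, -0.239, 0.975], 'width': 0.451}
[[-0.267, -0.964, -0.002], [-0.964, 0.267, 0.001], [-0.0, 0.002, -1.0]]
[np.float64(119.9), np.float64(-20.4), np.float64(-0.2), np.float64(0.002), np.float64(0.0), np.float64(0.0)]
[np.float64(119.9), np.float64(-20.6), np.float64(139.8), np.float64(0.002), np.float64(0.0), np.float64(0.0)]
```

play_rows:
  motion:
    - [-0.1,120,-20,0,0,0,0]
    - [-0.1,120,-20,0,0,0,0]
    - [-0.1,120,-20,0,0,0,0]
    - [-0.1,120,-20,45,0,0,0]
    - [-0.1,120,-20,90,0,0,0]
    - [-0.1,120,-20,140,0,0,0]
    - [-0.1,120,-20,140,0,0,0]
    - [-0.1,120,-20,140,0,0,0]

```text
clock: 28.35
position: [0.4608, -0.4174, 0.1493]
ee_rot: [1.901, -2.499, -0.007]
force: [0.5, -0.5, 1.5]
width: 0.448
```

```bash
python3 wr.py .462 -.418; python3 -c "
from h import *
st()
A=(.462,-.418)
rows((*A,.058,-105.5))"
```

```text
1055 [ 462.3 -418.7] [12. 47.] yaw 164.1184793526126
{'clock': 28.4, 'joints': [0.703, 0.503, -0.078, 1.662, 0.046, 0.98, -1.232], 'position': [0.462, -0.418, 0.151], 'ee_rot': [1.901, -2.5, -0.001], 'force': [0.334, -0.822, 1.71], 'width': 0.447}
[[-0.267, -0.964, -0.001], [-0.964, 0.267, -0.0], [0.0, 0.001, -1.0]]
[np.float64(-0.3), np.float64(0.0), np.float64(93.2), np.float64(0.001), np.float64(-0.0), np.float64(0.0)]
```

play_rows:
  motion:
    - [-0.1,0,0,40,0,0,0]
    - [-0.1,0,0,75,0,0,0]
    - [-0.1,0,0,91,0,0,0]
    - [-0.1,0,0,91,0,0,0]
    - [-1,0,0,91,0,0,0]
    - [-1,0,0,91,0,0,0]
    - [-1,0,0,91,0,0,0]
    - [-1,0,0,91,0,0,0]
    - [-1,0,0,91,0,0,0]
  force: 25

```text
clock: 29.3
position: [0.4623, -0.4189, 0.0612]
ee_rot: [1.901, -2.5, 0.002]
force: [-0.6, -0.3, 6.0]
width: 0.131
```

play_rows:
  motion:
    - [-1,0,0,-30,0,0,0]
    - [-1,0,0,-80,0,0,0]
    - [-1,0,0,-130,0,0,0]
    - [-1,0,0,-180,0,0,0]
    - [-1,0,0,-230,0,0,0]
    - [-1,0,0,-230,0,0,0]

```text
clock: 29.9
position: [0.4648, -0.4205, 0.299]
ee_rot: [-1.9, 2.499, -0.02]
force: [0.7, -0.7, -2.2]
width: 0.132
```

```bash
python3 -c "
from h import *
st()
b=binw(-.092,.085)
rows((.5,-.07,.29,-100),(*b,.29,-95.1),(*b,.07,-95.1))"
```

```text
{'clock': 29.9, 'joints': [0.7, 0.387, -0.073, 1.465, 0.03, 1.277, -1.218], 'position': [0.465, -0.42, 0.299], 'ee_rot': [-1.9, 2.499, -0.02], 'force': [0.69, -0.676, -2.186], 'width': 0.132}
[[-0.267, -0.964, 0.01], [-0.964, 0.267, -0.009], [0.006, -0.012, -1.0]]
[np.float64(-347.1), np.float64(59.9), np.float64(6.4), np.float64(-0.011), np.float64(-0.006), np.float64(-0.096)]
[np.float64(-680.3), np.float64(116.0), np.float64(3.8), np.float64(-0.011), np.float64(-0.007), np.float64(-0.182)]
[np.float64(-681.5), np.float64(118.6), np.float64(223.8), np.float64(-0.011), np.float64(-0.007), np.float64(-0.182)]
```

play_rows:
  motion:
    - [-1,-25,4,1,0,0,-0.005]
    - [-1,-60,10,1,-0.001,0,-0.015]
    - [-1,-95,16,2,-0.002,-0.001,-0.025]
    - [-1,-130,22,2,-0.003,-0.002,-0.035]
    - [-1,-165,28,3,-0.004,-0.002,-0.045]
    - [-1,-200,34,4,-0.005,-0.003,-0.055]
    - [-1,-240,41,5,-0.006,-0.004,-0.065]
    - [-1,-280,48,5,-0.008,-0.005,-0.077]
    - [-1,-315,54,6,-0.01,-0.006,-0.087]
    - [-1,-347,60,6,-0.011,-0.006,-0.096]

```text
clock: 30.9
position: [0.4992, -0.0681, 0.2896]
ee_rot: [2.021, -2.405, -0.001]
force: [1.0, 0.5, -2.4]
width: 0.131
```

```bash
python3 -c "
from h import *
b=binw(-.092,.085)
rows((*b,.29,-95.1),(*b,.07,-95.1))"
```

```text
[np.float64(-335.3), np.float64(22.4), np.float64(-0.4), np.float64(0.001), np.float64(-0.0), np.float64(-0.084)]
[np.float64(-335.3), np.float64(22.2), np.float64(219.6), np.float64(0.001), np.float64(-0.0), np.float64(-0.084)]
```

play_rows:
  motion:
    - [-1,-40,3,0,0,0,-0.01]
    - [-1,-80,5,0,0,0,-0.02]
    - [-1,-120,8,0,0,0,-0.03]
    - [-1,-160,11,0,0,0,-0.04]
    - [-1,-200,13,0,0,0,-0.05]
    - [-1,-240,16,0,0,0,-0.06]
    - [-1,-280,19,0,0,0,-0.07]
    - [-1,-315,21,0,0,0,-0.08]
    - [-1,-335,22,0,0,0,-0.084]
    - [-1,-335,22,0,0,0,-0.084]

```text
clock: 31.9
position: [0.534, 0.2694, 0.2884]
ee_rot: [2.125, -2.312, -0.005]
force: [0.6, 0.3, -3.3]
width: 0.127
```

play_rows:
  motion:
    - [-1,0,0,0,0,0,0]
    - [-1,0,0,0,0,0,0]

```text
clock: 32.1
position: [0.5337, 0.2685, 0.2878]
ee_rot: [2.124, -2.312, -0.005]
force: [-0.2, -0.1, -1.4]
width: 0.127
```

```bash
python3 -c "
from h import *
b=binw(-.092,.085)
st()
rows((*b,.29,-95.1),(*b,.07,-95.1))"
```

```text
{'clock': 32.1, 'joints': [-0.249, 0.389, -0.434, 1.521, 0.165, 1.272, -2.36], 'position': [0.534, 0.269, 0.288], 'ee_rot': [2.124, -2.312, -0.005], 'force': [-0.23, -0.053, -1.443], 'width': 0.127}
[[-0.085, -0.996, -0.004], [-0.996, 0.085, 0.001], [-0.0, 0.004, -1.0]]
[np.float64(2.4), np.float64(-1.5), np.float64(-2.2), np.float64(0.004), np.float64(0.0), np.float64(0.004)]
[np.float64(2.5), np.float64(-2.3), np.float64(217.8), np.float64(0.004), np.float64(0.0), np.float64(0.004)]
```

play_rows:
  motion:
    - [-1,2,-2,40,0.004,0,0.004]
    - [-1,2,-2,85,0.004,0,0.004]
    - [-1,2,-2,130,0.004,0,0.004]
    - [-1,2,-2,170,0.004,0,0.004]
    - [-1,2,-2,200,0.004,0,0.004]
    - [-1,2,-2,211,0.004,0,0.004]
    - [-1,2,-2,216,0.004,0,0.004]
    - [-1,2,-2,218,0.004,0,0.004]
    - [-1,2,-2,219,0.004,0,0.004]

```text
clock: 33.0
position: [0.5357, 0.267, 0.0703]
ee_rot: [-2.119, 2.316, -0.001]
force: [0.2, -0.3, -2.0]
width: 0.128
```

play_rows:
  motion:
    - [-1,0,0,1,0,0,0]
    - [-1,0,0,1,0,0,0]
    - [-0.5,0,0,1,0,0,0]
    - [-0.1,0,0,1,0,0,0]
    - [-0.1,0,0,1,0,0,0]
    - [-0.1,0,0,-30,0,0,0]
    - [-0.1,0,0,-80,0,0,0]
    - [-0.1,0,0,-130,0,0,0]
    - [-0.1,0,0,-180,0,0,0]
    - [-0.1,0,0,-220,0,0,0]

```text
clock: 34.0
position: [0.5353, 0.267, 0.2937]
ee_rot: [-2.117, 2.314, -0.002]
force: [1.1, -0.1, 0.2]
width: 0.445
```

play_rows:
  motion:
    - [-0.1,50,50,-20,0,0,-0.1]
    - [-0.1,100,100,-20,0,0,-0.2]
    - [-0.1,150,120,-20,0,0,-0.3]
    - [-0.1,200,120,-20,0,0,-0.4]
    - [-0.1,240,120,-20,0,0,-0.5]
    - [-0.1,240,120,-20,0,0,-0.5]

```text
clock: 34.6
position: [0.3931, 0.0357, 0.3128]
ee_rot: [-2.626, 1.717, -0.006]
force: [0.7, -0.6, -1.0]
width: 0.453
```

```bash
sed -i '/print("mat"/d' grips.py; cat >> grips.py <<'E'
    cv2.imwrite(f"pics/{n}2.png",p["img"])
t=np.load("bin.npy")
for w in P:
    d=w[:,:2]-t[:2]; lx=d@[np.cos(t[2]),np.sin(t[2])]; ly=d@[-np.sin(t[2]),np.cos(t[2])]
    r=np.hypot(lx,w[:,2]-.03); b=(r>.195)&(r<.225)&(abs(ly)<.07)&(w[:,2]>.1)
    print("handle",b.sum(),np.degrees(np.arctan2(np.median(w[b][:,2])-.03,-np.median(lx[b]))),lx[b].min(),lx[b].max())
st()
E
python3 grips.py; python3 -c "
import cv2,numpy as np
cv2.imwrite('pics/c2.png',np.hstack([cv2.imread('pics/scene2.png')[130:430,100:500],cv2.imread('pics/side2.png')[100:400,80:480]]))"
```

```text
scene grip 256 mid [ 0.4415 -0.2669] med [ 0.44   -0.2687  0.0686] size [68. 33.] yaw 27.9
scene grip 232 mid [ 0.4614 -0.3043] med [ 0.4619 -0.3032  0.0677] size [73. 29.] yaw 31.3
scene grip 84 mid [0.5239 0.1341] med [0.5266 0.1343 0.0862] size [11. 44.] yaw 175.7
scene grip 77 mid [0.5306 0.1982] med [0.5308 0.1977 0.0865] size [11. 45.] yaw 170.7
scene grip 59 mid [0.5647 0.2367] med [0.5663 0.2365 0.086 ] size [11. 35.] yaw 169.0
side grip 127 mid [0.5247 0.137 ] med [0.5245 0.1371 0.0858] size [11. 46.] yaw 175.0
side grip 134 mid [0.571  0.2373] med [0.5688 0.2377 0.0859] size [12. 48.] yaw 170.0
side grip 123 mid [0.5301 0.2   ] med [0.53   0.2001 0.0856] size [12. 46.] yaw 169.9
handle 317 107.51111506322815 0.05349944937402107 0.06849067317548067
handle 438 107.22221459851167 0.05362293557029043 0.06962303761111707
{'clock': 34.7, 'joints': [0.182, 0.004, -0.399, 1.917, 0.002, 1.216, -1.383], 'position': [0.393, 0.034, 0.313], 'ee_rot': [-2.62, 1.728, -0.006], 'force': [0.398, 0.995, -0.349], 'width': 0.446}
[[0.394, -0.919, 0.005], [-0.919, -0.394, 0.001], [0.001, -0.005, -1.0]]
```

View pics/c2.png

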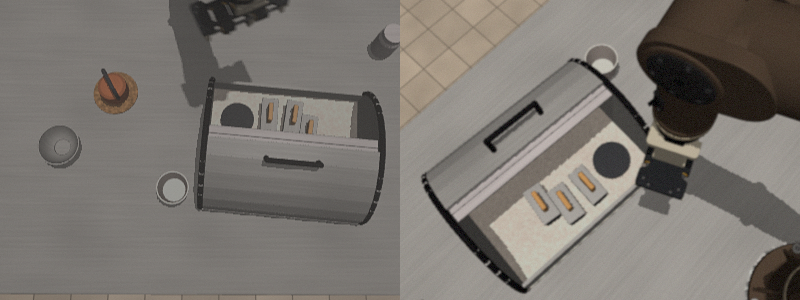

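```bash
python3 -c "
from h import *
b=binw(.065,0)
rows((*b,.313,-5.1),(*b,.21,-5.1))"
```

```text
[np.float64(-8.1), np.float64(-319.3), np.float64(1.2), np.float64(-0.004), np.float64(-0.004), np.float64(-1.077)]
[np.float64(-8.3), np.float64(-318.8), np.float64(104.2), np.float64(-0.004), np.float64(-0.004), np.float64(-1.077)]
```

play_rows:
  motion:
    - [-0.25,-8,-319,0,-0.004,-0.004,-1.077]
    - [-0.25,-8,-319,0,-0.004,-0.004,-1.077]
    - [-0.25,-8,-319,0,-0.004,-0.004,-1.077]
    - [-0.25,-8,-319,0,-0.004,-0.004,-1.077]
    - [-0.25,-8,-319,0,-0.004,-0.004,-1.077]
    - [-0.25,-8,-319,0,-0.004,-0.004,-1.077]
    - [-0.25,-8,-319,0,-0.004,-0.004,-1.077]
    - [-0.25,-8,-319,0,-0.004,-0.004,-1.077]
    - [-0.25,-8,-319,0,-0.004,-0.004,-1.077]
    - [-0.25,-8,-319,0,-0.004,-0.004,-1.077]

```text
clock: 35.7
position: [0.6827, 0.167, 0.3148]
ee_rot: [3.138, -0.144, -0.0]
force: [-1.1, -0.2, 0.4]
width: 0.374
```

```bash
python3 -c "
from h import *
b=binw(.065,0)
st()
rows((*b,.313,-5.1),(*b,.21,-5.1))
p=arm.get_image('wrist');w=world(p);t=np.load('bin.npy')
d=w[...,:2]-t[:2]; lx=d@[np.cos(t[2]),np.sin(t[2])]; ly=d@[-np.sin(t[2]),np.cos(t[2])]
m=(abs(ly)<.05)&(w[...,2]>.21)&(w[...,2]<.24)
print(m.sum(),np.percentile(lx[m],[3,50,97]),np.percentile(w[m][:,2],[50,97]))"
```

```text
{'clock': 35.7, 'joints': [-0.017, 0.582, -0.549, 1.177, 0.293, 1.458, -0.615], 'position': [0.683, 0.167, 0.315], 'ee_rot': [3.138, -0.144, -0.0], 'force': [-1.057, -0.16, 0.388], 'width': 0.374}
[[0.996, -0.092, -0.0], [-0.092, -0.996, -0.0], [-0.0, 0.0, -1.0]]
[np.float64(1.0), np.float64(-0.4), np.float64(1.8), np.float64(0.0), np.float64(0.0), np.float64(-0.003)]
[np.float64(1.0), np.float64(-0.4), np.float64(104.8), np.float64(0.0), np.float64(0.0), np.float64(-0.003)]
1978 [0.0587751  0.06439708 0.06975047] [0.22780296 0.22955496]
```

play_rows:
  motion:
    - [-0.25,1,0,45,0,0,0]
    - [-0.25,1,0,85,0,0,0]
    - [-0.25,1,0,104,0,0,0]
    - [-0.25,1,0,104,0,0,0]
    - [-1,1,0,104,0,0,0]
    - [-1,1,0,104,0,0,0]
    - [-1,1,0,104,0,0,0]
    - [-1,1,0,104,0,0,0]
  force: 20

```text
clock: 36.55
position: [0.684, 0.1671, 0.2125]
ee_rot: [-3.138, 0.144, -0.003]
force: [-1.1, 1.3, 2.8]
width: 0.126
```

```bash
cat > arc.py <<'E'
from h import *
import sys
s=st();x,y,a=np.load("bin.npy");ex=np.array([np.cos(a),np.sin(a),0]);R0=R(s["ee_rot"])
t0=np.radians(float(sys.argv[1]))
g=np.array(s["position"]);lx=(g-[x,y,0])@ex;print("from pose: lx",lx,"angle by lx",np.degrees(np.arccos(-lx/.205)))
for th in sys.argv[2:]:
    t=np.radians(float(th)); d=.205*((-np.cos(t)+np.cos(t0))*ex+np.array([0,0,np.sin(t)-np.sin(t0)]))
    print(th,(R0.T@d*1000).round(0))
E
python3 arc.py 108.4 103 97 91 85 79 73 67
```

```text
{'clock': 36.55, 'joints': [-0.006, 0.636, -0.54, 1.337, 0.328, 1.254, -0.652], 'position': [0.684, 0.167, 0.213], 'ee_rot': [-3.138, 0.144, -0.003], 'force': [-1.113, 1.3, 2.842], 'width': 0.126}
[[0.996, -0.092, 0.002], [-0.092, -0.996, 0.0], [0.002, -0.001, -1.0]]
from pose: lx 0.0653490054210904 angle by lx 108.58889670714156
103 [-19.   0.  -5.]
97 [-40.   0.  -9.]
91 [-61.   0. -11.]
85 [-83.   0. -10.]
79 [-104.    0.   -7.]
73 [-125.    0.   -2.]
67 [-145.    0.    6.]
```

play_rows:
  motion:
    - [-1,-19,0,-5,0,0,0]
    - [-1,-40,0,-9,0,0,0]
    - [-1,-61,0,-11,0,0,0]
    - [-1,-83,0,-10,0,0,0]
    - [-1,-104,0,-7,0,0,0]
    - [-1,-125,0,-2,0,0,0]
    - [-1,-145,0,6,0,0,0]
    - [-1,-145,0,6,0,0,0]

```text
clock: 37.35
position: [0.5374, 0.1807, 0.2082]
ee_rot: [3.138, -0.142, 0.004]
force: [-11.1, -3.6, 18.3]
width: 0.121
```

```bash
python3 arc.py 67 61 55 49 43 38 35 34
```

```text
{'clock': 37.35, 'joints': [0.017, 0.427, -0.604, 1.707, 0.271, 1.09, -0.761], 'position': [0.537, 0.181, 0.208], 'ee_rot': [3.138, -0.142, 0.004], 'force': [-11.125, -3.629, 18.302], 'width': 0.121}
[[0.996, -0.09, 0.003], [-0.09, -0.996, -0.001], [0.003, 0.001, -1.0]]
from pose: lx -0.08195116038780519 angle by lx 66.436714333794
61 [-19.   0.   9.]
55 [-38.   0.  21.]
49 [-54.   0.  34.]
43 [-70.   0.  49.]
38 [-82.  -0.  62.]
35 [-88.  -0.  71.]
34 [-90.  -0.  74.]
```

play_rows:
  motion:
    - [-1,-19,0,7,0,0,0]
    - [-1,-38,0,19,0,0,0]
    - [-1,-54,0,32,0,0,0]
    - [-1,-70,0,47,0,0,0]
    - [-1,-82,0,60,0,0,0]
    - [-1,-88,0,69,0,0,0]
    - [-1,-90,0,73,0,0,0]
    - [-1,-90,0,74,0,0,0]
    - [-1,-90,0,74,0,0,0]

```text
clock: 38.25
position: [0.4471, 0.1892, 0.135]
ee_rot: [3.137, -0.141, 0.003]
force: [-9.6, -1.0, 16.9]
width: 0.124
```

```bash
python3 arc.py 35 34 33
```

```text
{'clock': 38.25, 'joints': [-0.029, 0.388, -0.617, 1.981, 0.296, 0.86, -0.896], 'position': [0.447, 0.189, 0.135], 'ee_rot': [3.137, -0.141, 0.003], 'force': [-9.601, -0.956, 16.934], 'width': 0.124}
[[0.996, -0.089, 0.002], [-0.089, -0.996, -0.001], [0.002, 0.001, -1.0]]
from pose: lx -0.1726637542469327 angle by lx 32.62021930896165
34 [-2. -0.  3.]
33 [-4. -0.  6.]
```

play_rows:
  motion:
    - [-1,-2,0,4,0,0,0]
    - [-1,-2,0,5,0,0,0]
    - [-1,-2,0,5,0,0,0]
    - [-1,-2,0,5,0,0,0]

```text
clock: 38.65
position: [0.4471, 0.1903, 0.1325]
ee_rot: [3.138, -0.141, 0.009]
force: [-3.9, -3.4, 25.7]
width: 0.124
```

play_rows:
  motion:
    - [-0.7,0,0,0,0,0,0]
    - [-0.4,0,0,0,0,0,0]
    - [-0.4,0,0,0,0,0,0]
    - [-0.4,0,0,-20,0,0,0]
    - [-0.4,0,0,-60,0,0,0]
    - [-0.4,0,0,-110,0,0,0]
    - [-0.4,0,0,-160,0,0,0]
    - [-0.4,-40,40,-190,0,0,0]
    - [-0.4,-60,90,-190,0,0,0]
    - [-0.4,-80,140,-190,0,0,0]

```text
clock: 39.65
position: [0.3622, 0.075, 0.3225]
ee_rot: [-3.138, 0.138, -0.013]
force: [1.1, -1.5, -0.0]
width: 0.3
```

```bash
python3 grips.py; python3 potq.py | grep lid; python3 -c "
import cv2,numpy as np
cv2.imwrite('pics/c3.png',np.hstack([cv2.imread('pics/scene2.png')[130:430,100:500],cv2.imread('pics/side2.png')[100:400,80:480]]))"
```

```text
scene grip 257 mid [ 0.4426 -0.2664] med [ 0.4414 -0.2681  0.0678] size [71. 33.] yaw 27.3
scene grip 232 mid [ 0.4608 -0.3047] med [ 0.4625 -0.3023  0.0682] size [70. 29.] yaw 28.9
handle 284 35.618673218570905 -0.17987719923746684 -0.15737844945974191
handle 427 35.466471047110865 -0.1775724934911932 -0.1579299830432579
{'clock': 39.75, 'joints': [0.288, -0.046, -0.587, 1.936, -0.021, 1.239, -0.388], 'position': [0.361, 0.07, 0.322], 'ee_rot': [3.134, -0.151, 0.009], 'force': [0.436, -0.364, -0.158], 'width': 0.301}
[[0.995, -0.096, 0.006], [-0.096, -0.995, -0.004], [0.006, 0.003, -1.0]]
scene lid 403 450.5291748046875 -286.0841979980469 37.00467300415039 0.0723793274695231 med [ 0.4510232  -0.28379532  0.06820044] x [0.41841747 0.48220655] y [-0.31931428 -0.25277577]
```

View pics/c3.png

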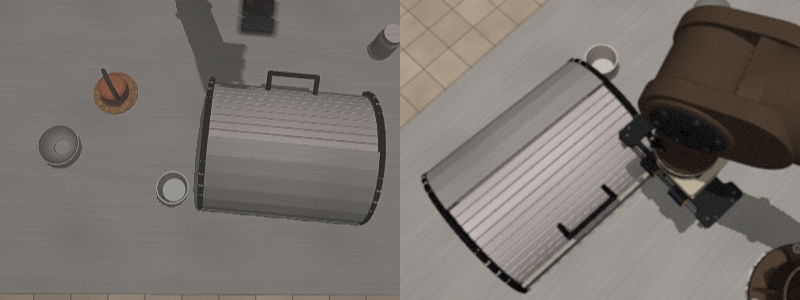

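```bash
python3 -c "
from h import *
arm.sign_off()"
```

```text
the job is handed in; nothing more can be done
```

I rolled the cover open to its stop, moved the copper pot onto the cork mat and stood the three loaf tins I found in the bin. I then rolled the cover shut and handed the job in at about 40 s on the robot's clock. No verdict was reported.

**Checks before shutting the cover**
- **Pot:** it stands upright about 1 mm from the mat's centre, and a later check gave the same position.
- **Tins:** all three grip tops were at z ≈ 0.086 m, which is right for tins standing on the bin floor. I saw no other tins on the bench.
- **Cover open:** the camera put the handle at 107–108°, and the grip on the handle put it at 109°. Both are beyond the 1.22 rad limit.

**Checks after shutting the cover**
- **Cover shut:** the camera puts the handle at about 35.5°, against 35° for fully shut. It also took a 26 N push at the stop with almost no further travel. The tool position alone suggested about 33°, which I put down to the fit of the bin's position.
- **Other items:** the tub and bowl look untouched in the last picture. The flour dredger is only partly in that view, but I never worked near it. The robot was clear of everything when I handed in.

**Tin that moved:** the third tin was found about 4 cm from where I set it down, close to the second tin, which had turned slightly. Both were still upright on the floor inside the bin, so I left them. I could not check the tins again with the cover shut.

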